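Fetch the boxed-in fossil from the storage board to the examination stage

TASK

The ammonite block at the back of the wooden board is boxed in by two bottles and a jar: first move all three to stand in the empty grey side tray without shifting the block, then put the block flat in the middle of the round examination stage while they wait in the tray. After that put the two bottles and the jar back on the board, each standing on the very spot where it stood at the start. Keep them upright all the time and leave the two small bone pieces on the board where they lie.

Things in the scene. Friction and masses are not known exactly. Their poses are not given: they have to be found in the camera images.
- fossil: The fossil: a tan stone block 58 (its x) x 44 (its y) x 30 mm (z) with a dark flat ammonite spiral on top (up to 4 mm proud). Origin: centre of its underside. 0.15 to 0.28 kg. Starts on the board at its origin (within 4 mm, turned 0.05 rad at most). Lift it by its two long sides, 44 mm apart.
- slim_bottle: Slim round dropper bottle of amber glass with a black cap and rubber top: body 32 mm in diameter and straight up to 72 mm, 110 mm high in all, z up. Origin: centre of its underside. About 0.09 kg.
- wide_jar: Wide low round jar, white plastic with a black lid of the same width: 44 mm in diameter, 77 mm high, z up. Origin: centre of its underside. About 0.13 kg.
- square_can: Square aluminium bottle with a small round black cap: body 36 x 36 mm (sides along its x and y) up to 74 mm, 92 mm high in all, z up. Origin: centre of its underside. About 0.12 kg.
- board: Fixed dark wooden board, top at z = 10 mm, x -105 to +50 mm, y +-95 mm. Origin: on its underside, below the fossil's place. Low rear wall at x = 42 to 50 mm, top at z = 34 mm. Flat cork-coloured marks, 50 mm wide, at (x, y) = (-60, 0), (0, 55), (0, -55) mm: the spots of the two bottles and the jar. Which stands where changes; each starts within 3 mm of a mark's centre.
- tray: Fixed shallow grey plastic tray, empty, left or right of the board: 250 mm along its x, 110 mm along its y, 14 mm high, walls 5 mm thick, its floor at z = 5 mm in its frame. Origin: centre of its underside.
- stage: Fixed round examination stage, a dark steel disc 116 mm in diameter and 20 mm high with a grey top and a thin ring of 40 mm diameter marking the middle, on the other side of the board from the tray. Origin: centre of its underside; its flat top is at z = 20 mm.
- jaw_piece: Small straight piece of jaw bone, 32 x 14 x 10 mm with three teeth up to 16 mm high, lying near one front corner of the board. Origin: centre of its underside. Leave it alone.
- rib_piece: Small bent piece of rib, 12 mm thick, 46 mm long, lying near the other front corner of the board. Origin: centre of its underside. Leave it alone.
There are look-alikes about, which are no part of the job. What is meant by the square_can is not green or turquoise, and is the smaller of those in its own colour.

How it is judged:
On the way, in this order (a step that is already met when the one before it is completed fails the run):
1. both bottles and the jar stand in the side tray, the fossil still where it lay (within 20 mm) (x of slim_bottle in the frame of tray between -0.115 and 0.115 m and y of slim_bottle in the frame of tray between -0.05 and 0.05 m and z of slim_bottle in the frame of tray between 0 and 0.012 m and angle between each of slim_bottle, wide_jar, square_can's own z axis and vertical below 0.15 rad and linear speed of each of slim_bottle, wide_jar, square_can below 0.03 m/s and x of wide_jar in the frame of tray between -0.115 and 0.115 m and y of wide_jar in the frame of tray between -0.05 and 0.05 m and z of wide_jar in the frame of tray between 0 and 0.012 m and x of square_can in the frame of tray between -0.115 and 0.115 m and y of square_can in the frame of tray between -0.05 and 0.05 m and z of square_can in the frame of tray between 0 and 0.012 m and distance of fossil from where it was at the start of the episode below 0.02 m), for 0.2 s.
2. the fossil lies flat in the middle of the stage while the bottles and the jar wait in the tray (horizontal distance between fossil and stage below 0.015 m and z of fossil in the frame of stage between 0.015 and 0.026 m and angle between each of fossil, slim_bottle, wide_jar, square_can's own z axis and vertical below 0.15 rad and linear speed of each of fossil, slim_bottle, wide_jar, square_can below 0.03 m/s and x of slim_bottle in the frame of tray between -0.115 and 0.115 m and y of slim_bottle in the frame of tray between -0.05 and 0.05 m and z of slim_bottle in the frame of tray between 0 and 0.012 m and x of wide_jar in the frame of tray between -0.115 and 0.115 m and y of wide_jar in the frame of tray between -0.05 and 0.05 m and z of wide_jar in the frame of tray between 0 and 0.012 m and x of square_can in the frame of tray between -0.115 and 0.115 m and y of square_can in the frame of tray between -0.05 and 0.05 m and z of square_can in the frame of tray between 0 and 0.012 m), for 0.2 s.
3. both bottles and the jar stand on the board again, each where it stood at the start, the fossil on the stage (distance of each of slim_bottle, wide_jar, square_can from where it was at the start of the episode below 0.015 m and angle between each of slim_bottle, wide_jar, square_can, fossil's own z axis and vertical below 0.15 rad and linear speed of each of slim_bottle, wide_jar, square_can, fossil below 0.03 m/s and horizontal distance between fossil and stage below 0.015 m and z of fossil in the frame of stage between 0.015 and 0.026 m), for 0.2 s.
At the end, for the whole second after the job is handed in: The fossil lies flat on the stage, its centre within 15 mm of the stage's centre; the slim bottle, the jar and the square bottle each stand upright on the board within 15 mm of where they stood at the start; all released and at rest (all of step 3); the robot touches nothing.
It fails at once if a bottle or the jar tips over (more than 35 degrees) (angle between any of slim_bottle, wide_jar, square_can's own z axis and vertical above 0.6 rad).
It fails at once if a bone piece on the board is shifted by more than 20 mm (distance of any of jaw_piece, rib_piece from where it was at the start of the episode above 0.02 m).
It also fails if it takes over 141 s, if anything falls off the work surface, if the arm or the gripper's body presses on something with over 40 N, if the wrist force passes 120 N, or if a joint passes its speed limit or range.

ROBOT

A 6-joint arm with a two-finger parallel gripper is mounted at the origin on the work surface. World frame = base frame: x ahead of the robot, y to its left, z up, the work surface at z = 0. Lengths are in m, angles in rad, forces in N, time in s.
With the tool pointing down it reaches from about 0.35 to 0.925 m from the base axis. Payload 6.4 kg.
Tool frame: the origin (TCP) lies between the finger pads; the fingertips stand 14 mm ahead of it and the grasp point (between the pads) lies 5 mm behind it (robot.tip_extent is the distance from the TCP to the fingertips, in m); z points along the fingers, y is the direction in which the jaws open and shut (so a half turn about z gives the same grasp; the last joint's range is limited). The gripper opens to 94 mm and grips with 3 to 60 N. Pads are 16 mm wide; open, the fingers measure 119 mm over their backs; the gripper's body (75 mm by 177 mm) begins 78 mm behind the grasp point.
Start: joints at [-1.507, 0.245, 1.558, -0, 1.339, -0.174], TCP at [0.153, -0.632, 0.219] pointing down, gripper open.
Joint ranges: [-3.13, 3.13], [-1.02, 2.26], [0.13, 2.54], [-0.95, 4.09], [0.21, 2.88], [-2.74, 2.74]. Speed limits (rad/s): [2.57, 2.57, 3.14, 3.14, 3.14, 3.14].

INTERFACE

Orientations are given as a 3x3 rotation matrix whose columns are the frame's x, y, z axes.
In Python, from cell import robot, viewer gives the robot as it stands.
- The arm moves only by the shell command python3 -m handwheel 'ROWS' [FORCE]. ROWS is JSON, a list of rows, each a list of 7 numbers: the shift along the tool's x, y, z in cm, then the turn, a rotation vector about the tool's x, y, z in rad, then the finger opening in cm, from 0 to 9.4. A call has 1 to 20 rows; each row is the pose to reach, as a shift and turn from the pose commanded when the call began, along the tool's axes at that moment; what a row does not reach only later rows make up. A row lasts 1/8 s, in which the tool goes at most 62.5 mm and 10.7 degrees, less where a joint would pass 70% of its speed; a pose out of reach is approached as far as the arm can. A call with a gripper value outside its range is refused whole. The fingers move at their own pace and stop on an object; FORCE is the grip in N (left out, the last holds). Time passes only in rows, so rows that repeat a pose let the fingers close. It gives the time, the measured TCP pose, the force and the opening at its end, in the units of the state.
- robot.read_state(): the state, without advancing time (a new reading comes with each control period).
- viewer.grab_frame(name): name is "scene" or "top" or "wrist"; returns the picture (400x640x3 uint8, blue, green, red); there is no depth.
- viewer.calibration(name): a dict with "fx", "fy", "cx", "cy" (pixels), "k1" (the pictures are not rectified: a ray, as slopes to the right and down, at radius r is drawn at 1 + k1 r^2 times it, then the intrinsics apply), "rvec" (rotation vector, rad) and "tvec" (3), from world to camera coordinates, as OpenCV has them; the wrist camera has in their place "hand_eye" (4x4, takes a point from camera to tool coordinates, whose origin is the TCP and whose axes are the flange's). Camera axes: x right, y down, z forward; pixel columns grow to the right and rows downward; lengths in m; the calibration is good to about 2 mm. A picture is of the moment at which its call begins: read the wrist's pose just before it. calibration takes no time and is no camera call.
- robot.hand_in(): hands the job in, once; it reports no verdict.
The state is a dict: "t": time; "qpos": joint angles; "joint_vel": joint speeds; "joint_efforts": joint torques, N m; "ee_pos": TCP position; "ee_rot": TCP orientation; "wrist_force": force on the tool from outside, world axes, zero at the start; "torque": the same for the moment, N m; "width": finger opening in m.
Only numpy, scipy, OpenCV 4.12 (cv2) and the standard library are available. Lean on these libraries where they do the work, as an engineer would, in place of code of your own. Each camera call takes 0.05 s, during which the arm holds its last target.

## Working session

There is one attempt and no reset: what is moved stays moved. The work goes in short steps, Python scripts to look and compute and a shell command to move; the robot and the scene stay as the last step left them, time stands still between calls to the robot, and variables do not carry over. Pictures are saved under pics/ and viewed, and the job is handed in when it is done.

```bash
ls; mkdir -p pics; python3 - <<'E'
from cell import robot, viewer
import cv2
for n in ["scene","top","wrist"]:
    cv2.imwrite(f"pics/a_{n}.png",viewer.grab_frame(n)); print(n,viewer.calibration(n))
s=robot.read_state(); print(s)
E
```

```text
pics
scene {'fx': 392.23282516790744, 'fy': 392.23282516790744, 'cx': 321.4352409528125, 'cy': 193.66838858583972, 'k1': -0.05240081593033072, 'rvec': array([ 0.96665183,  2.51597092, -1.00934006]), 'tvec': array([ 0.38179236, -0.21589897,  1.22869709])}
top {'fx': 396.88332715666377, 'fy': 396.88332715666377, 'cx': 312.79187539294526, 'cy': 199.07776223901055, 'k1': 0.03247438280296456, 'rvec': array([ 2.16278937, -2.16666355,  0.0941151 ]), 'tvec': array([0.0119321 , 0.52316855, 0.82837252])}
wrist {'fx': 301.28226227104386, 'fy': 301.28226227104386, 'cx': 322.46025063284867, 'cy': 200.68645568232574, 'k1': -0.023193078258324548, 'hand_eye': array([[ 3.39750857e-05, -9.59673145e-01, -2.81118221e-01,
         8.31825612e-02],
       [ 9.99999966e-01, -4.03004447e-05,  2.58433405e-04,
         7.55673798e-04],
       [-2.59340788e-04, -2.81118220e-01,  9.59673111e-01,
        -1.65401017e-01],
       [ 0.00000000e+00,  0.00000000e+00,  0.00000000e+00,
         1.00000000e+00]])}
{'t': 0.15, 'qpos': array([-1.50710687e+00,  2.45660374e-01,  1.55872477e+00,  4.71432537e-06,
        1.33872031e+00, -1.74094274e-01]), 'joint_vel': array([-3.49339297e-04, -1.80022030e-03, -4.85263239e-03, -1.33398351e-05,
        3.22777555e-04,  6.39945235e-04]), 'joint_efforts': array([-3.37811407e-04, -4.16266215e+01, -3.14982712e+01,  6.84927427e-02,
        3.16348707e-02, -8.99676297e-05]), 'ee_pos': array([ 0.15308885, -0.63125709,  0.21859915]), 'ee_rot': array([[ 9.71862670e-01,  2.35548173e-01, -9.17054530e-05],
       [ 2.35548040e-01, -9.71861534e-01,  1.51002174e-03],
       [ 2.66557860e-04, -1.48913480e-03, -9.99998856e-01]]), 'wrist_force': array([ 0.01692532,  0.31691922, -0.32405302]), 'torque': array([ 0.00732446, -0.04209059,  0.01227046]), 'width': 0.09381856117080158}
```

View pics/a_scene.png

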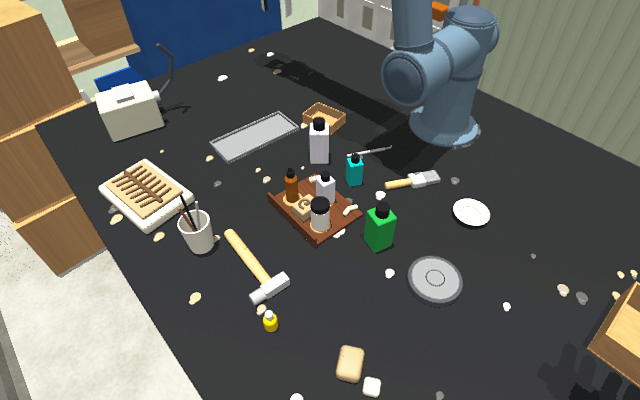

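View pics/a_top.png

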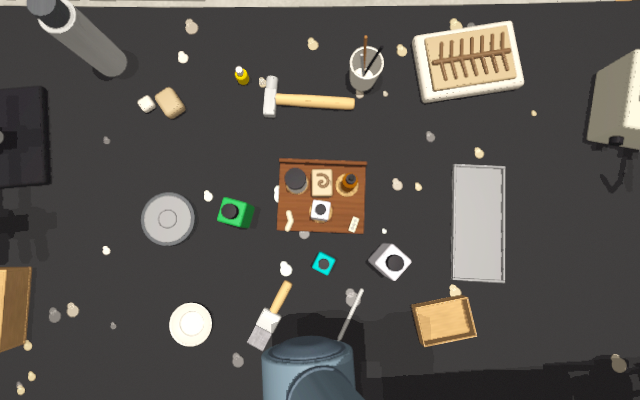

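View pics/a_wrist.png

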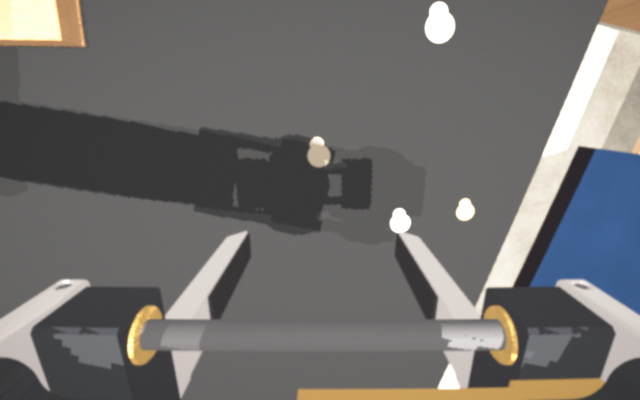

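```bash
cat > h.py <<'E'
import numpy as np, cv2
from cell import robot, viewer
def cam(n, st=None):
    c=viewer.calibration(n)
    if n=="wrist":
        T=np.eye(4);T[:3,:3]=st['ee_rot'];T[:3,3]=st['ee_pos'];M=T@c['hand_eye'];R=M[:3,:3];o=M[:3,3]
    else:
        Rw=cv2.Rodrigues(c['rvec'])[0];R=Rw.T;o=-R@c['tvec']
    return c,R,o
def ray(cm,uv):
    c,R,o=cm
    K=np.array([[c['fx'],0,c['cx']],[0,c['fy'],c['cy']],[0,0,1]])
    p=cv2.undistortPoints(np.array(uv,float).reshape(-1,1,2),K,np.array([c['k1'],0,0,0,0.]))[:,0]
    d=np.c_[p,np.ones(len(p))]@R.T
    return o,d
def plane(cm,uv,z):
    o,d=ray(cm,uv); return o+d*((z-o[2])/d[:,2])[:,None]
def proj(cm,P):
    c,R,o=cm
    p=(np.atleast_2d(P)-o)@R; p=p[:,:2]/p[:,2:]
    r=(p**2).sum(1,keepdims=True); p=p*(1+c['k1']*r)
    return p*[c['fx'],c['fy']]+[c['cx'],c['cy']]
E
python3 - <<'E'
import cv2
im=cv2.imread('pics/a_top.png')
cv2.imwrite('pics/b1.png',cv2.resize(im[150:245,265:385],None,fx=6,fy=6,interpolation=cv2.INTER_NEAREST))
im=cv2.imread('pics/a_scene.png')
cv2.imwrite('pics/b2.png',cv2.resize(im[105:265,205:405],None,fx=3.7,fy=3.7,interpolation=cv2.INTER_CUBIC))
from h import *
cm=cam('top'); print(cm[2])
print(plane(cm,[[168,218],[480,223],[322,195],[280,159],[367,163],[365,233],[278,231]],0.01).round(3))
E
```

```text
[4.38614892e-01 6.14194055e-04 8.76165129e-01]
[[ 0.484  0.327  0.01 ]
 [ 0.472 -0.349  0.01 ]
 [ 0.534 -0.009  0.01 ]
 [ 0.614  0.084  0.01 ]
 [ 0.605 -0.109  0.01 ]
 [ 0.451 -0.102  0.01 ]
 [ 0.455  0.087  0.01 ]]
```

View pics/b1.png

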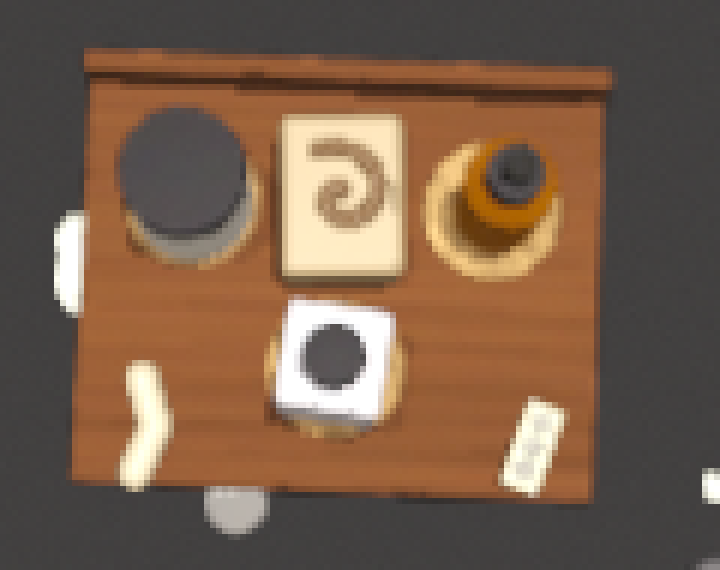

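View pics/b2.png

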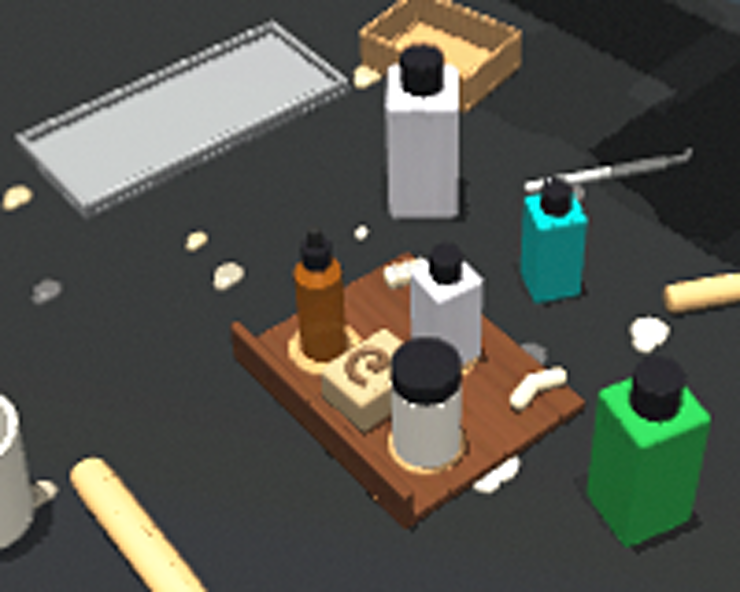

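```bash
python3 - <<'E'
from h import *
cm=cam('top')
f=lambda L:[[265+u/6-.5,150+v/6-.5] for u,v in L]
bf=plane(cm,f([(72,481),(592,500)]),.010); print('front',bf.round(4)); d=bf[0]-bf[1]; print('yaw y',np.arctan2(-d[0],d[1]),np.linalg.norm(d))
br=plane(cm,f([(85,50),(613,70)]),.034);print('rear',br.round(4)); d=br[0]-br[1]; print('yaw',np.arctan2(-d[0],d[1]))
print('jar',plane(cm,f([(183,170)]),.087).round(4))
print('slim',plane(cm,f([(516,170)]),.119).round(4))
print('cancap',plane(cm,f([(333,357)]),.102).round(4))
print('can top corners',plane(cm,f([(291,299),(397,308),(381,422),(274,404)]),.084).round(4))
F=plane(cm,f([(282,114),(405,117),(403,275),(281,275)]),.040);print('fossil',F.round(4),F.mean(0).round(4))
im=cv2.imread('pics/a_top.png')
t=im[150:295,435:520]; s=im[185:250,135:200]
cv2.imwrite('pics/c1.png',np.hstack([cv2.resize(t,(340,580),interpolation=0),cv2.resize(s,(390,580)[:1]+(390,),interpolation=0) if 0 else np.vstack([cv2.resize(s,(390,390),interpolation=0),np.zeros((190,390,3),np.uint8)])]))
E
```

```text
front [[ 0.458   0.0903  0.01  ]
 [ 0.4509 -0.098   0.01  ]]
yaw y -0.03771268747974795 0.18849823083970144
rear [[ 0.6119  0.0844  0.034 ]
 [ 0.6039 -0.1049  0.034 ]]
yaw -0.0422331704955731
jar [[0.5601 0.046  0.087 ]]
slim [[ 0.5549 -0.0628  0.119 ]]
cancap [[ 0.4961 -0.004   0.102 ]]
can top corners [[ 0.5169  0.0099  0.084 ]
 [ 0.5138 -0.0255  0.084 ]
 [ 0.4758 -0.02    0.084 ]
 [ 0.4818  0.0156  0.084 ]]
fossil [[ 0.5874  0.0135  0.04  ]
 [ 0.5861 -0.0302  0.04  ]
 [ 0.5297 -0.0292  0.04  ]
 [ 0.5298  0.0139  0.04  ]] [ 0.5582 -0.008   0.04  ]
```

View pics/c1.png

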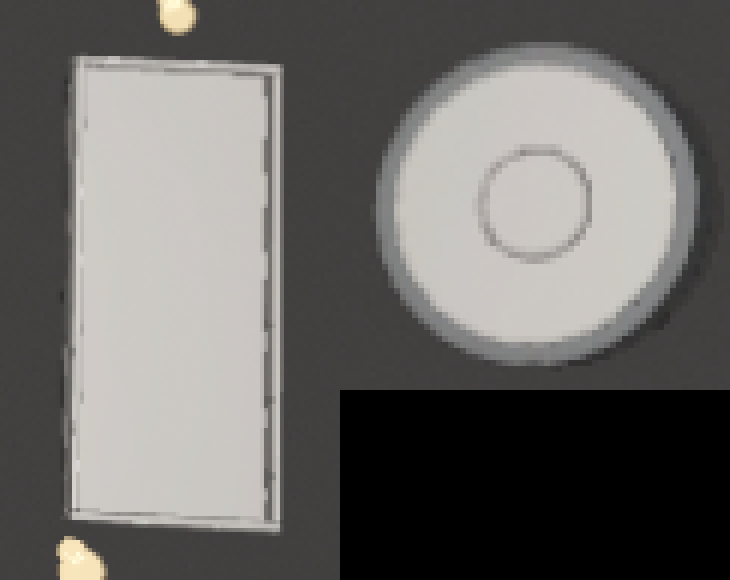

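```bash
cat >> h.py <<'E'
def go(x,y,z,yaw=None):
    s=robot.read_state();R=s['ee_rot'];d=R.T@(np.array([x,y,z])-s['ee_pos'])
    cur=np.arctan2(R[1,0],R[0,0]); rz=0 if yaw is None else -(yaw-cur)
    print('t',round(s['t'],2),'shift cm',(d*100).round(2),'rz',round(rz,3),'yaw',round(cur,4),'tilt',(R[:2,2]).round(4),'n>=',np.ceil(max(np.linalg.norm(d)/.0625,abs(rz)/.187)),'w',s['width'].round(4))
E
python3 - <<'E'
from h import *
cm=cam('top')
T=plane(cm,[[435+u/4-.5,150+v/4-.5] for u,v in [(75,58),(283,66),(280,531),(70,520)]],.014);print('tray',T.round(4),T.mean(0).round(4))
print('stage',plane(cm,[[135+195/6-.5,185+203/6-.5]],.02).round(4))
go(.56,-.01,.25,-.04)
E
```

```text
tray [[ 0.6006 -0.2957  0.014 ]
 [ 0.5956 -0.4069  0.014 ]
 [ 0.3472 -0.3928  0.014 ]
 [ 0.3523 -0.2838  0.014 ]] [ 0.4739 -0.3448  0.014 ]
stage [[0.4828 0.3257 0.02  ]]Traceback (most recent call last):
  File "<stdin>", line 5, in <module>
  File "h.py", line 26, in go
    print('t',round(s['t'],2),'shift cm',(d*100).round(2),'rz',round(rz,3),'yaw',round(cur,4),'tilt',(R[:2,2]).round(4),'n>=',np.ceil(max(np.linalg.norm(d)/.0625,abs(rz)/.187)),'w',s['width'].round(4))
                                                                                                                                                                                     ^^^^^^^^^^^^^^^^
AttributeError: 'float' object has no attribute 'round'
```

```bash
sed -i "s/s\['width'\].round(4)/round(s['width'],4)/" h.py; python3 - <<'E'
from h import *
go(.56,-.01,.25,-.04)
E
```

```text
t 0.15 shift cm [ 54.18 -50.8   -3.05] rz 0.278 yaw 0.2378 tilt [-0.0001  0.0015] n>= 12.0 w 0.0938
```

```bash
python3 -m handwheel '[[54.2,-50.8,-3.1,0,0,0.278,9.4],[54.2,-50.8,-3.1,0,0,0.278,9.4],[54.2,-50.8,-3.1,0,0,0.278,9.4],[54.2,-50.8,-3.1,0,0,0.278,9.4],[54.2,-50.8,-3.1,0,0,0.278,9.4],[54.2,-50.8,-3.1,0,0,0.278,9.4],[54.2,-50.8,-3.1,0,0,0.278,9.4],[54.2,-50.8,-3.1,0,0,0.278,9.4],[54.2,-50.8,-3.1,0,0,0.278,9.4],[54.2,-50.8,-3.1,0,0,0.278,9.4],[54.2,-50.8,-3.1,0,0,0.278,9.4],[54.2,-50.8,-3.1,0,0,0.278,9.4],[54.2,-50.8,-3.1,0,0,0.278,9.4],[54.2,-50.8,-3.1,0,0,0.278,9.4],[54.2,-50.8,-3.1,0,0,0.278,9.4],[54.2,-50.8,-3.1,0,0,0.278,9.4]]'
python3 - <<'E'
from h import *
st=robot.read_state(); im=viewer.grab_frame('wrist'); cv2.imwrite('pics/d_w.png',im)
import pickle; pickle.dump(st,open('d_st.pkl','wb'))
go(.56,-.01,.25,-.04)
E
```

```text
t: 2.15
ee_pos: [0.5598, -0.0114, 0.2505]
ee_rot: [[0.999, -0.042, 0.0], [-0.042, -0.999, -0.0], [0.0, 0.0, -1.0]]
wrist_force: [-0.3, -0.1, 0.4]
width: 0.0937
t 2.2 shift cm [ 0.   -0.13  0.05] rz -0.002 yaw -0.0419 tilt [ 0.0001 -0.    ] n>= 1.0 w 0.0934
```

View pics/d_w.png

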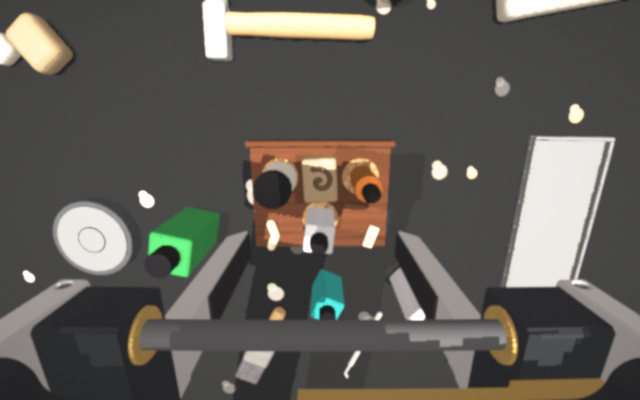

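```bash
python3 - <<'E'
import cv2
im=cv2.imread('pics/d_w.png')
cv2.imwrite('pics/d_z.png',cv2.resize(im[135:260,240:400],None,fx=4.7,fy=4.7,interpolation=cv2.INTER_CUBIC))
E
```

```text
(no output)
```

View pics/d_z.png

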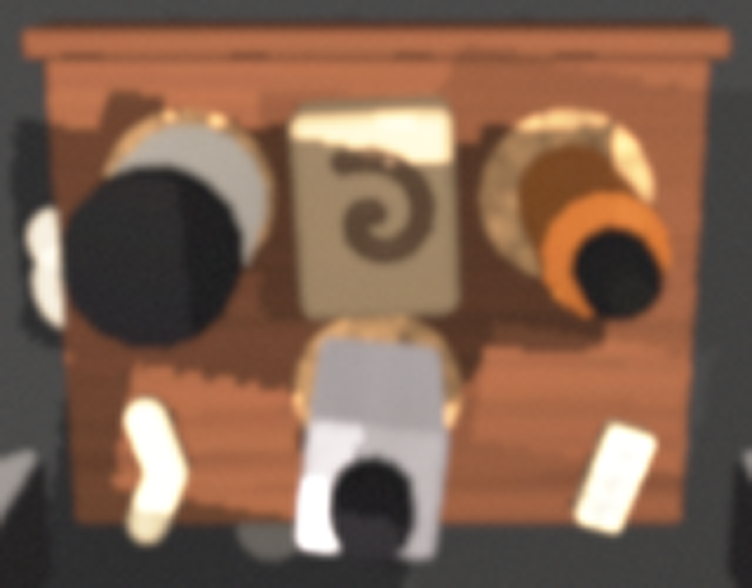

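```bash
python3 - <<'E'
from h import *
import pickle
st=pickle.load(open('d_st.pkl','rb')); cm=cam('wrist',st); print(cm[2])
f=lambda L:[[240+(u+.5)/4.7-.5,135+(v+.5)/4.7-.5] for u,v in L]
b=plane(cm,f([(76,522),(682,522)]),.01); print(b.round(4), np.arctan2(-(b[0]-b[1])[0],(b[0]-b[1])[1]))
b=plane(cm,f([(22,30),(730,30)]),.034); print(b.round(4), np.arctan2(-(b[0]-b[1])[0],(b[0]-b[1])[1]))
print('jar',plane(cm,f([(152,255)]),.087).round(4))
print('slim',plane(cm,f([(619,272)]),.119).round(4),plane(cm,f([(607,256)]),.082).round(4))
C=plane(cm,f([(305,418),(448,425),(437,560),(297,553)]),.084);print('can',C.round(4),C.mean(0).round(4),np.arctan2(C[0,1]-C[3,1],C[0,0]-C[3,0]),np.arctan2(C[1,1]-C[2,1],C[1,0]-C[2,0]),np.arctan2(-(C[0]-C[1])[0],(C[0]-C[1])[1]),np.arctan2(-(C[3]-C[2])[0],(C[3]-C[2])[1]))
C=plane(cm,f([(290,110),(452,103),(459,307),(304,315)]),.04);print('fossil',C.round(4),C.mean(0).round(4),np.arctan2(C[0,1]-C[3,1],C[0,0]-C[3,0]),np.arctan2(C[1,1]-C[2,1],C[1,0]-C[2,0]))
print('stage',plane(cm,[[91.5,240]],.02).round(4))
print('tray',plane(cm,[[534,137],[613,139]],.014).round(4))
E
```

```text
[ 0.64308954 -0.01534167  0.41588158]
[[ 0.4596  0.0904  0.01  ]
 [ 0.4516 -0.099   0.01  ]] -0.04210879869326054
[[ 0.6132  0.0837  0.034 ]
 [ 0.6053 -0.1046  0.034 ]] -0.04216695044186693
jar [[0.5631 0.0448 0.087 ]]
slim [[ 0.5628 -0.0619  0.119 ]] [[ 0.557  -0.0647  0.082 ]]
can [[ 0.5189  0.0109  0.084 ]
 [ 0.5156 -0.0247  0.084 ]
 [ 0.4785 -0.0208  0.084 ]
 [ 0.482   0.0152  0.084 ]] [ 0.4988 -0.0049  0.084 ] -0.11460220089767788 -0.10642655805372268 -0.09428965772076607 -0.09695985310700757
fossil [[ 0.5897  0.0133  0.04  ]
 [ 0.5898 -0.0298  0.04  ]
 [ 0.5333 -0.0301  0.04  ]
 [ 0.5328  0.0129  0.04  ]] [ 0.5614 -0.0084  0.04  ] 0.006625834615358174 0.004513441390275882
stage [[0.4822 0.3254 0.02  ]]
tray [[ 0.6016 -0.2942  0.014 ]
 [ 0.5952 -0.4035  0.014 ]]
```

```bash
python3 - <<'E'
from h import *
go(.4985,-.005,.25,-.1)
go(.4985,-.005,.057,-.1)
E
```

```text
t 2.2 shift cm [-6.16 -0.37  0.05] rz 0.058 yaw -0.0419 tilt [ 0.0001 -0.    ] n>= 1.0 w 0.0934
t 2.2 shift cm [-6.16 -0.37 19.35] rz 0.058 yaw -0.0419 tilt [ 0.0001 -0.    ] n>= 4.0 w 0.0934
```

```bash
python3 -m handwheel '[[-6.2,-0.4,2,0,0,0.058,7],[-6.2,-0.4,6,0,0,0.058,7],[-6.2,-0.4,10,0,0,0.058,7],[-6.2,-0.4,10,0,0,0.058,7]]'
python3 - <<'E'
from h import *
cv2.imwrite('pics/e_w.png',viewer.grab_frame('wrist'))
cv2.imwrite('pics/e_s.png',viewer.grab_frame('scene'))
go(.4985,-.005,.057,-.1)
E
```

```text
t: 2.7
ee_pos: [0.4959, -0.0037, 0.1477]
ee_rot: [[0.995, -0.099, -0.006], [-0.099, -0.995, 0.002], [-0.007, -0.001, -1.0]]
wrist_force: [0.8, -0.5, 0.6]
width: 0.0703
t 2.8 shift cm [-0.06  0.07  9.46] rz 0.001 yaw -0.0987 tilt [ 0.0012 -0.0003] n>= 2.0 w 0.0699
```

View pics/e_w.png

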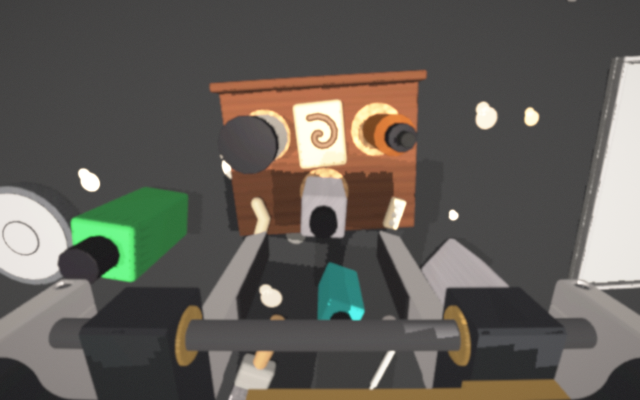

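```bash
python3 -m handwheel '[[0,0.1,3,0,0,0,7],[0,0.1,6,0,0,0,7],[0,0.1,9.4,0,0,0,7],[0,0.1,9.4,0,0,0,7],[0,0.1,9.4,0,0,0,7],[0,0.1,9.4,0,0,0,3.2],[0,0.1,9.4,0,0,0,3.2],[0,0.1,9.4,0,0,0,3.2],[0,0.1,9.4,0,0,0,3.2],[0,0.1,9.4,0,0,0,3.2]]' 15
python3 - <<'E'
from h import *
cv2.imwrite('pics/f_t.png',viewer.grab_frame('top')[100:300,200:440].repeat(3,0).repeat(3,1))
go(.4985,-.005,.057,-.1)
E
```

```text
t: 4.05
ee_pos: [0.4985, -0.0049, 0.0567]
ee_rot: [[0.995, -0.098, 0.0], [-0.098, -0.995, 0.0], [0.0, -0.0, -1.0]]
wrist_force: [0.6, 0.4, 1.9]
width: 0.0363
t 4.1 shift cm [ 0.    0.01 -0.03] rz 0.002 yaw -0.0982 tilt [0.0002 0.    ] n>= 1.0 w 0.0363
```

View pics/f_t.png

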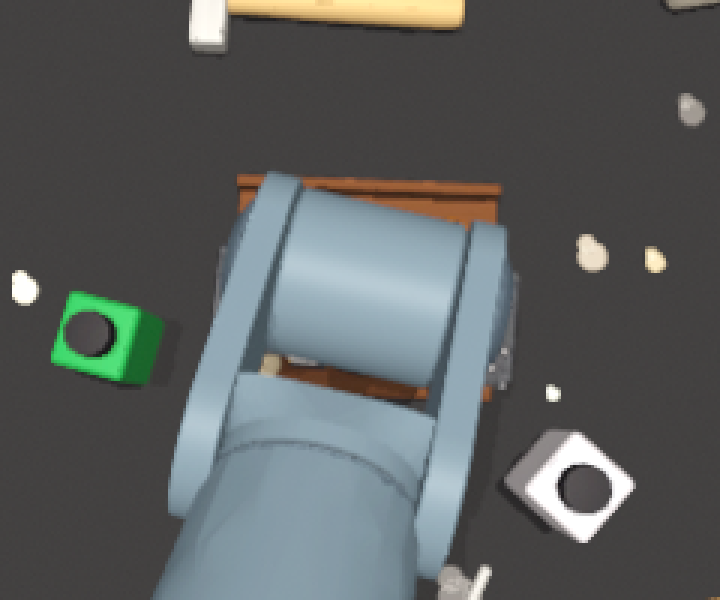

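```bash
python3 - <<'E'
from h import *
go(.559,-.349,.19)
go(.559,-.349,.0525)
E
```

```text
t 4.1 shift cm [  9.4   33.66 -13.33] rz 0 yaw -0.0982 tilt [0.0002 0.    ] n>= 6.0 w 0.0363
t 4.1 shift cm [ 9.4  33.66  0.42] rz 0 yaw -0.0982 tilt [0.0002 0.    ] n>= 6.0 w 0.0363
```

```bash
python3 -m handwheel '[[0,0,-3,0,0,0,3.2],[0,0,-7,0,0,0,3.2],[0,0,-11,0,0,0,3.2],[0.6,2,-13.3,0,0,0,3.2],[1.7,6,-13.3,0,0,0,3.2],[3,11,-13.3,0,0,0,3.2],[4.5,16,-13.3,0,0,0,3.2],[5.9,21,-13.3,0,0,0,3.2],[7.3,26,-13.3,0,0,0,3.2],[8.6,31,-13.3,0,0,0,3.2],[9.4,33.7,-13.3,0,0,0,3.2],[9.4,33.7,-11,0,0,0,3.2],[9.4,33.7,-8,0,0,0,3.2],[9.4,33.7,-5,0,0,0,3.2],[9.4,33.7,-2.5,0,0,0,3.2],[9.4,33.7,-0.6,0,0,0,3.2],[9.4,33.7,0.1,0,0,0,3.2],[9.4,33.7,0.4,0,0,0,3.2],[9.4,33.7,0.4,0,0,0,3.2]]'
python3 - <<'E'
from h import *
cv2.imwrite('pics/g_s.png',viewer.grab_frame('scene'))
go(.559,-.349,.0525)
E
```

```text
t: 6.48
ee_pos: [0.5593, -0.3498, 0.0533]
ee_rot: [[0.995, -0.098, 0.001], [-0.098, -0.995, -0.001], [0.001, 0.001, -1.0]]
wrist_force: [-0.1, -0.1, -0.6]
width: 0.0368
t 6.53 shift cm [-0.05 -0.09  0.1 ] rz 0 yaw -0.0982 tilt [ 0.0013 -0.0012] n>= 1.0 w 0.0366
```

View pics/g_s.png

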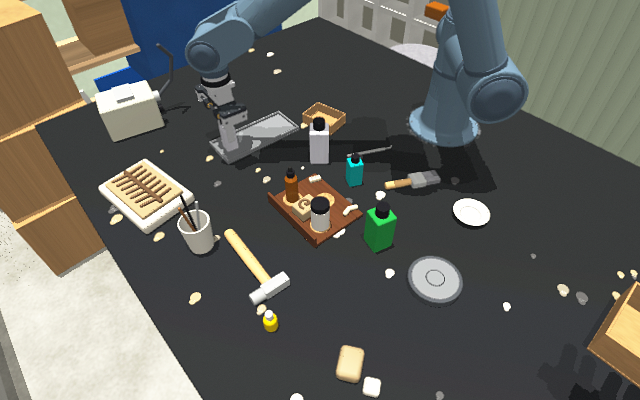

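```bash
python3 -m handwheel '[[0,0,0.1,0,0,0,3.2],[0,0,0.2,0,0,0,3.2],[0,0,0.2,0,0,0,3.2]]'
python3 -m handwheel '[[0,0,0,0,0,0,4.5],[0,0,0,0,0,0,6],[0,0,0,0,0,0,6],[0,0,-3,0,0,0,6],[0,0,-7,0,0,0,6],[0,0,-13,0,0,0,6],[0,0,-14,0,0,0,6]]'
python3 - <<'E'
from h import *
st=robot.read_state()
cv2.imwrite('pics/h_w.png',viewer.grab_frame('wrist'))
go(.562,.0455,.19,-.042+np.pi/2)
go(.562,.0455,.057,-.042-np.pi/2)
go(.557,-.0635,.057,-.042-np.pi/2)
E
```

```text
t: 6.9
ee_pos: [0.5593, -0.3498, 0.0517]
ee_rot: [[0.995, -0.098, 0.001], [-0.098, -0.995, -0.001], [0.001, 0.001, -1.0]]
wrist_force: [-0.9, 2.1, 6.0]
width: 0.0363
t: 7.78
ee_pos: [0.561, -0.3513, 0.1963]
ee_rot: [[0.995, -0.098, 0.007], [-0.098, -0.995, -0.006], [0.008, 0.006, -1.0]]
wrist_force: [-0.8, -0.9, 0.5]
width: 0.0599
t 7.83 shift cm [ -3.72 -39.45   0.3 ] rz -1.627 yaw -0.0981 tilt [ 0.0052 -0.0047] n>= 9.0 w 0.06
t 7.83 shift cm [ -3.8  -39.51  13.6 ] rz 1.515 yaw -0.0981 tilt [ 0.0052 -0.0047] n>= 9.0 w 0.06
t 7.83 shift cm [ -3.23 -28.61  13.65] rz 1.515 yaw -0.0981 tilt [ 0.0052 -0.0047] n>= 9.0 w 0.06
```

View pics/h_w.png

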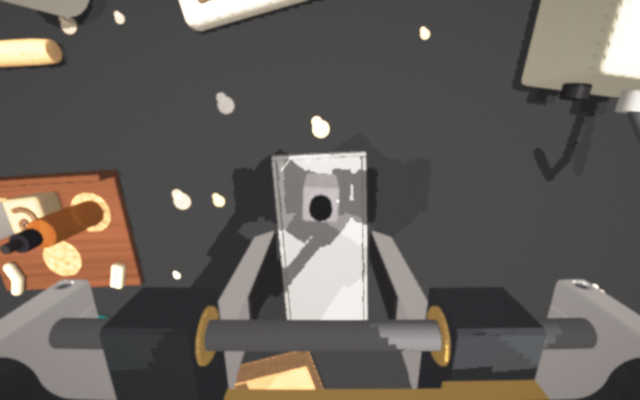

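```bash
python3 -m handwheel '[[0,-3,0,0,0,-0.18,5],[-0.6,-7,0,0,0,-0.36,5],[-1.2,-12,0,0,0,-0.54,5],[-1.8,-17,0,0,0,-0.72,5],[-2.4,-22,0,0,0,-0.9,5],[-3,-26,0,0,0,-1.08,5],[-3.2,-28.6,0,0,0,-1.26,5],[-3.2,-28.6,0,0,0,-1.44,5],[-3.2,-28.6,0,0,0,-1.627,5],[-3.2,-28.6,0,0,0,-1.627,5],[-3.2,-28.6,0,0,0,-1.627,5]]'
python3 - <<'E'
from h import *
st=robot.read_state()
im=viewer.grab_frame('wrist');cv2.imwrite('pics/i_w.png',im)
print(proj(cam('wrist',st),[[.557,-.0635,.12],[.557,-.0635,.01]]))
go(.557,-.0635,.055,-.042+np.pi/2)
E
```

```text
t: 9.2
ee_pos: [0.5545, -0.0616, 0.1893]
ee_rot: [[0.045, 0.999, -0.002], [0.999, -0.045, 0.001], [0.001, -0.002, -1.0]]
wrist_force: [0.1, -0.2, 0.2]
width: 0.0498
[[324.3255213  217.82286066]
 [323.92187449 186.43962985]]
t 9.25 shift cm [-0.18  0.26 13.46] rz -0.002 yaw 1.5265 tilt [-0.0013  0.0004] n>= 3.0 w 0.0501
```

View pics/i_w.png

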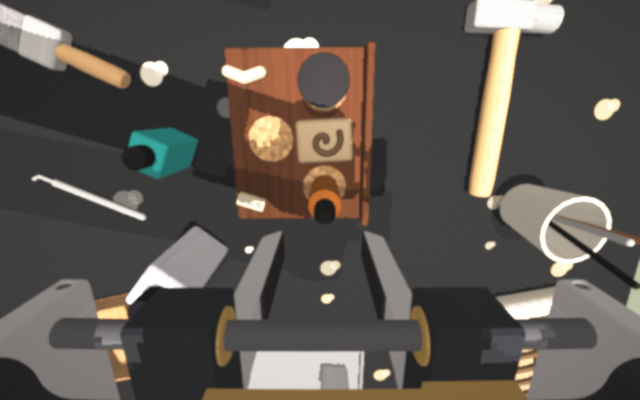

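```bash
python3 -m handwheel '[[-0.1,0.25,3,0,0,0,5],[-0.1,0.25,7,0,0,0,5],[-0.1,0.25,10,0,0,0,5],[-0.1,0.25,12,0,0,0,5],[-0.1,0.25,13.4,0,0,0,5],[-0.1,0.25,13.4,0,0,0,5],[-0.1,0.25,13.4,0,0,0,5],[-0.1,0.25,13.4,0,0,0,2.8],[-0.1,0.25,13.4,0,0,0,2.8],[-0.1,0.25,13.4,0,0,0,2.8],[-0.1,0.25,13.4,0,0,0,2.8],[-0.1,0.25,13.4,0,0,0,2.8]]' 12
python3 - <<'E'
from h import *
cv2.imwrite('pics/j_s.png',cv2.resize(viewer.grab_frame('scene')[105:265,205:405],None,fx=3.7,fy=3.7))
go(.414,-.342,.19); go(.414,-.342,.0505)
E
```

```text
t: 10.75
ee_pos: [0.5577, -0.0629, 0.057]
ee_rot: [[0.042, 0.999, 0.0], [0.999, -0.042, -0.0], [-0.0, 0.0, -1.0]]
wrist_force: [-2.0, 0.5, 5.0]
width: 0.0316
t 10.8 shift cm [-28.5  -13.19 -13.3 ] rz 0 yaw 1.5289 tilt [ 0.0004 -0.0002] n>= 6.0 w 0.032
t 10.8 shift cm [-28.49 -13.19   0.65] rz 0 yaw 1.5289 tilt [ 0.0004 -0.0002] n>= 6.0 w 0.032
```

View pics/j_s.png

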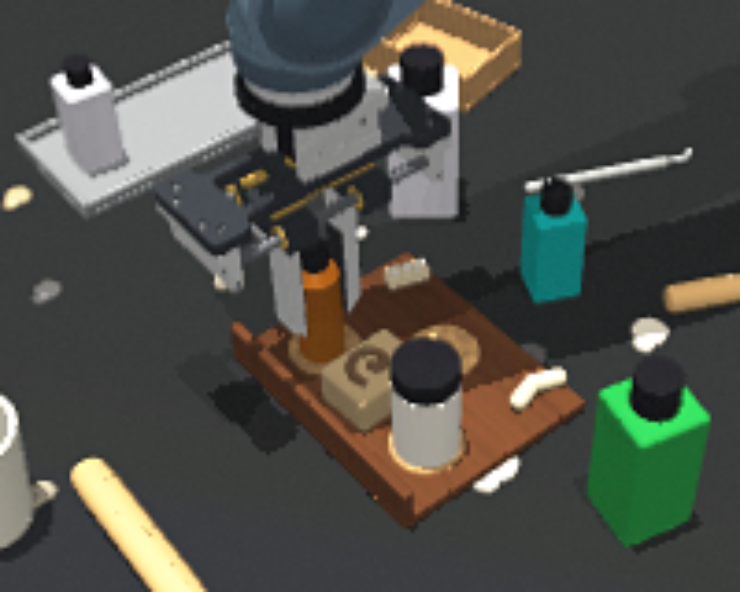

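```bash
python3 -m handwheel '[[0,0,-2,0,0,0,2.8],[0,0,-6,0,0,0,2.8],[0,0,-10,0,0,0,2.8],[-1,-0.5,-13.3,0,0,0,2.8],[-4,-2,-13.3,0,0,0,2.8],[-8,-3.7,-13.3,0,0,0,2.8],[-12.5,-5.8,-13.3,0,0,0,2.8],[-17,-7.9,-13.3,0,0,0,2.8],[-21.5,-10,-13.3,0,0,0,2.8],[-26,-12,-13.3,0,0,0,2.8],[-28.5,-13.2,-13.3,0,0,0,2.8],[-28.5,-13.2,-11,0,0,0,2.8],[-28.5,-13.2,-8,0,0,0,2.8],[-28.5,-13.2,-5,0,0,0,2.8],[-28.5,-13.2,-2.5,0,0,0,2.8],[-28.5,-13.2,-0.6,0,0,0,2.8],[-28.5,-13.2,0.2,0,0,0,2.8],[-28.5,-13.2,0.2,0,0,0,2.8]]'
python3 - <<'E'
from h import *
cv2.imwrite('pics/k_s.png',cv2.resize(viewer.grab_frame('scene')[85:245,185:385],None,fx=3.7,fy=3.7))
go(.414,-.342,.052)
E
```

```text
t: 13.05
ee_pos: [0.4137, -0.342, 0.0545]
ee_rot: [[0.042, 0.999, -0.0], [0.999, -0.042, 0.0], [0.0, -0.0, -1.0]]
wrist_force: [0.5, -0.3, -0.9]
width: 0.0317
t 13.1 shift cm [ 0.04 -0.    0.31] rz 0 yaw 1.5289 tilt [ 0.0007 -0.0009] n>= 1.0 w 0.0316
```

View pics/k_s.png

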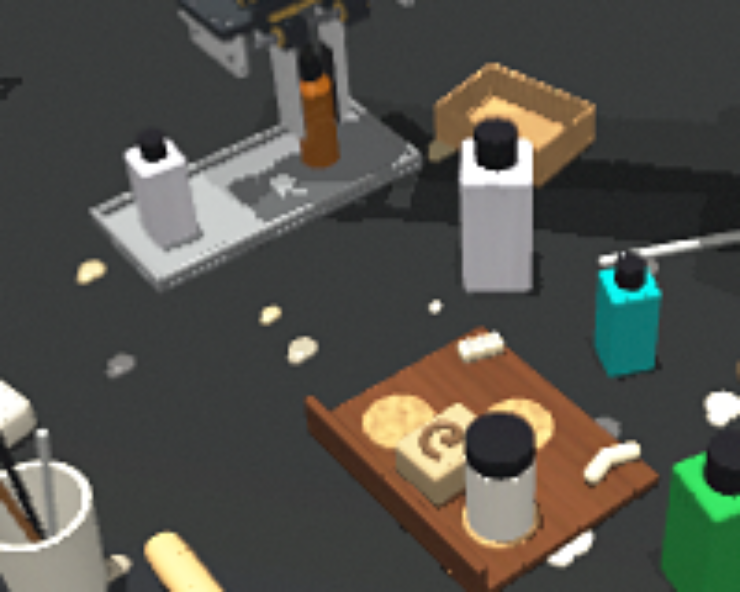

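```bash
python3 -m handwheel '[[0,0,0.1,0,0,0,2.8],[0,0,0.2,0,0,0,2.8],[0,0,0.25,0,0,0,2.8],[0,0,0.25,0,0,0,2.8]]'
```

```text
t: 13.6
ee_pos: [0.4137, -0.3421, 0.0521]
ee_rot: [[0.042, 0.999, 0.0], [0.999, -0.042, -0.0], [-0.0, 0.0, -1.0]]
wrist_force: [0.1, -0.1, -0.7]
width: 0.0316
```

```bash
python3 -m handwheel '[[0,0,0.1,0,0,0,2.8],[0,0,0.2,0,0,0,2.8],[0,0,0.2,0,0,0,2.8]]'
```

```text
t: 13.98
ee_pos: [0.4137, -0.3425, 0.0519]
ee_rot: [[0.042, 0.999, -0.001], [0.999, -0.042, -0.0], [-0.0, -0.001, -1.0]]
wrist_force: [-4.6, 3.4, 12.9]
width: 0.0317
```

Contact. Release and go up, then to the jar.

```bash
python3 -m handwheel '[[0,0,-0.1,0,0,0,2.8],[0,0,-0.1,0,0,0,4],[0,0,-0.1,0,0,0,5],[0,0,-0.1,0,0,0,5],[0,0,-3,0,0,0,5],[0,0,-8,0,0,0,5],[0,0,-13.8,0,0,0,5],[0,0,-13.8,0,0,0,5]]'
python3 - <<'E'
from h import *
cv2.imwrite('pics/l_w.png',viewer.grab_frame('wrist'))
go(.562,.0455,.19); go(.562,.0455,.0565,-.042+np.pi/2)
E
```

```text
t: 14.98
ee_pos: [0.4158, -0.3445, 0.1936]
ee_rot: [[0.042, 0.999, 0.007], [0.999, -0.042, -0.008], [-0.008, 0.007, -1.0]]
wrist_force: [0.1, 0.3, -0.5]
width: 0.0501
t 15.03 shift cm [39.44 13.1  -0.07] rz 0 yaw 1.5289 tilt [ 0.0032 -0.004 ] n>= 7.0 w 0.0502
t 15.03 shift cm [39.5  13.06 13.28] rz 0.0 yaw 1.5289 tilt [ 0.0032 -0.004 ] n>= 7.0 w 0.0502
```

View pics/l_w.png

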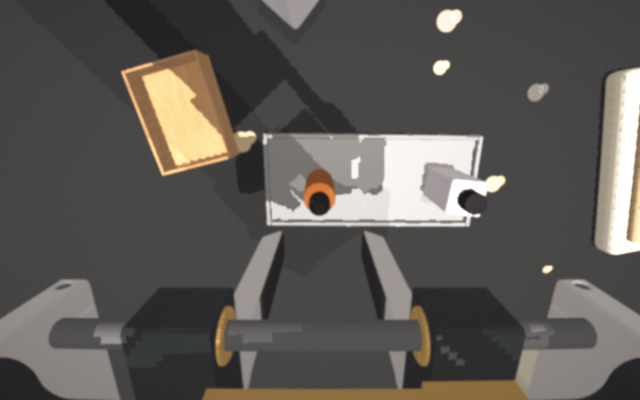

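```bash
python3 -m handwheel '[[4,1.3,0,0,0,0,6.4],[9,3,0,0,0,0,6.4],[15,5,0,0,0,0,6.4],[21,7,0,0,0,0,6.4],[27,9,0,0,0,0,6.4],[33,11,0,0,0,0,6.4],[38,12.6,0,0,0,0,6.4],[39.4,13.1,0,0,0,0,6.4],[39.4,13.1,0,0,0,0,6.4]]'
python3 - <<'E'
from h import *
st=robot.read_state()
im=viewer.grab_frame('wrist');cv2.imwrite('pics/m_w.png',im)
print(proj(cam('wrist',st),[[.562,.0455,.087],[.562,.0455,.01]]))
go(.562,.0455,.0565,-.042+np.pi/2)
E
```

```text
t: 16.15
ee_pos: [0.5603, 0.0464, 0.1864]
ee_rot: [[0.041, 0.999, -0.003], [0.999, -0.041, -0.0], [-0.0, -0.003, -1.0]]
wrist_force: [0.8, -0.8, -1.1]
width: 0.0636
[[323.33002405 205.79161616]
 [323.31898534 186.11273646]]
t 16.2 shift cm [1.000e-02 2.000e-01 1.302e+01] rz -0.0 yaw 1.5286 tilt [-0.0023 -0.0002] n>= 3.0 w 0.0641
```

View pics/m_w.png

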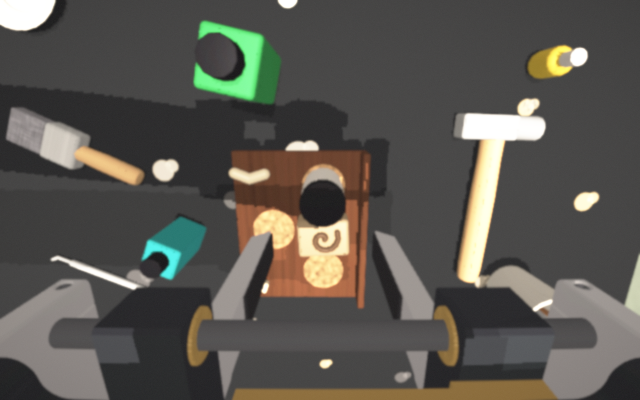

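```bash
python3 -m handwheel '[[0.1,0.1,4,0,0,0,6.4],[0.1,0.1,8,0,0,0,6.4],[0.1,0.1,11,0,0,0,6.4],[0.1,0.1,13,0,0,0,6.4],[0.1,0.1,13,0,0,0,6.4],[0.1,0.1,13,0,0,0,6.4],[0.1,0.1,13,0,0,0,4],[0.1,0.1,13,0,0,0,4],[0.1,0.1,13,0,0,0,4],[0.1,0.1,13,0,0,0,4],[0.1,0.1,13,0,0,0,4]]' 15
python3 - <<'E'
from h import *
cv2.imwrite('pics/n_s.png',cv2.resize(viewer.grab_frame('scene')[105:265,205:405],None,fx=3.7,fy=3.7))
go(.484,-.3455,.19); go(.484,-.3455,.0515)
E
```

```text
t: 17.58
ee_pos: [0.5623, 0.0472, 0.0587]
ee_rot: [[0.042, 0.999, 0.0], [0.999, -0.042, -0.0], [-0.0, 0.0, -1.0]]
wrist_force: [-2.1, 0.2, 5.7]
width: 0.0438
t 17.62 shift cm [-39.56  -6.18 -13.13] rz 0 yaw 1.529 tilt [ 0.0002 -0.0001] n>= 7.0 w 0.0434
t 17.62 shift cm [-39.56  -6.18   0.72] rz 0 yaw 1.529 tilt [ 0.0002 -0.0001] n>= 7.0 w 0.0434
```

View pics/n_s.png

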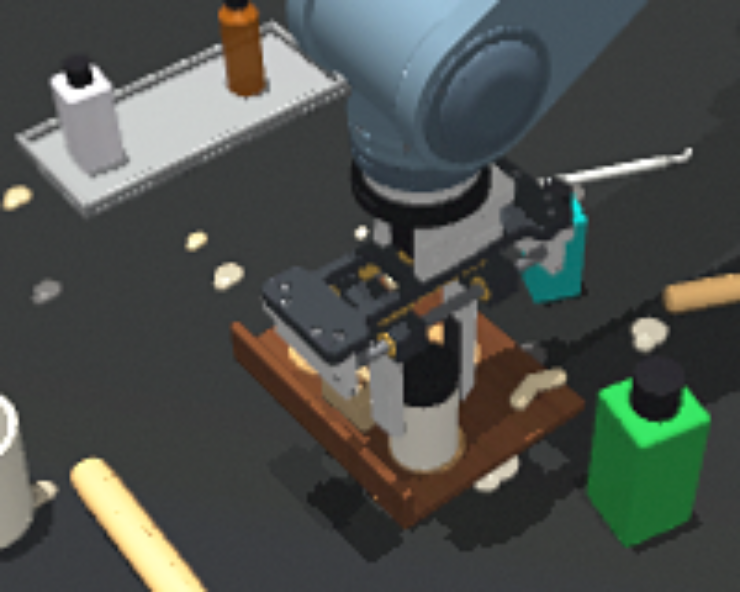

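```bash
python3 -m handwheel '[[0,0,-2,0,0,0,4],[0,0,-6,0,0,0,4],[0,0,-10,0,0,0,4],[-1,-0.2,-13.2,0,0,0,4],[-4,-0.6,-13.2,0,0,0,4],[-8.5,-1.3,-13.2,0,0,0,4],[-13.5,-2.1,-13.2,0,0,0,4],[-18.5,-2.9,-13.2,0,0,0,4],[-23.5,-3.7,-13.2,0,0,0,4],[-28.5,-4.5,-13.2,0,0,0,4],[-33.5,-5.2,-13.2,0,0,0,4],[-37.5,-5.9,-13.2,0,0,0,4],[-39.5,-6.2,-13.2,0,0,0,4],[-39.5,-6.2,-10,0,0,0,4],[-39.5,-6.2,-7,0,0,0,4],[-39.5,-6.2,-4,0,0,0,4],[-39.5,-6.2,-1.5,0,0,0,4],[-39.5,-6.2,0,0,0,0,4],[-39.5,-6.2,0.2,0,0,0,4],[-39.5,-6.2,0.2,0,0,0,4]]'
python3 -m handwheel '[[0,0,0.15,0,0,0,4],[0,0,0.25,0,0,0,4],[0,0,0.25,0,0,0,4]]'
python3 - <<'E'
from h import *
cv2.imwrite('pics/o_s.png',cv2.resize(viewer.grab_frame('scene')[85:245,185:385],None,fx=3.7,fy=3.7))
E
```

```text
t: 20.12
ee_pos: [0.4842, -0.3453, 0.057]
ee_rot: [[0.042, 0.999, 0.001], [0.999, -0.042, -0.001], [-0.001, 0.001, -1.0]]
wrist_force: [0.0, 0.3, -0.3]
width: 0.0439
t: 20.5
ee_pos: [0.4836, -0.345, 0.0537]
ee_rot: [[0.042, 0.999, 0.0], [0.999, -0.042, -0.0], [-0.0, 0.0, -1.0]]
wrist_force: [-0.1, -0.7, -0.3]
width: 0.0438
```

View pics/o_s.png

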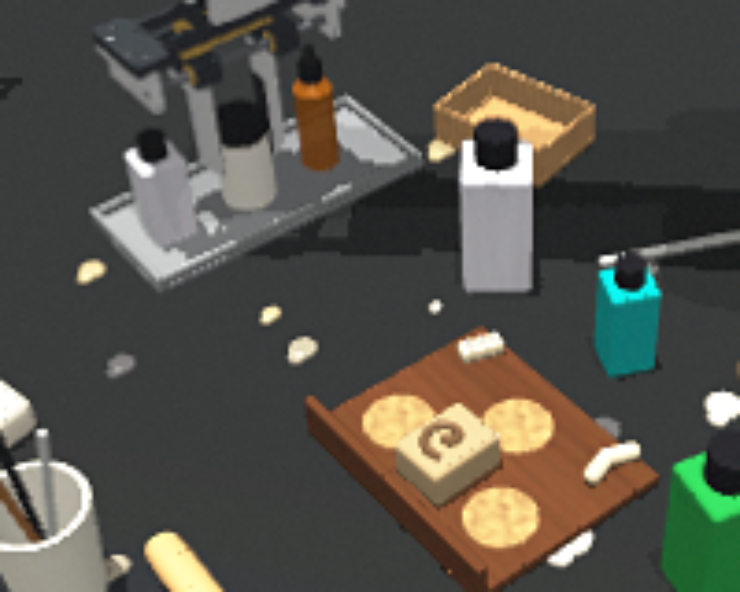

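```bash
python3 -m handwheel '[[0,0,0.1,0,0,0,4],[0,0,0.15,0,0,0,4],[0,0,0.15,0,0,0,4]]'
```

```text
t: 20.92
ee_pos: [0.4837, -0.3452, 0.0537]
ee_rot: [[0.042, 0.999, -0.0], [0.999, -0.042, 0.0], [0.0, -0.0, -1.0]]
wrist_force: [-4.2, 3.7, 9.5]
width: 0.0437
```

```bash
python3 -m handwheel '[[0,0,-0.1,0,0,0,4.4],[0,0,-0.1,0,0,0,5],[0,0,-0.1,0,0,0,5.4],[0,0,-0.1,0,0,0,5.4],[0,0,-4,0,0,0,5.4],[0,0,-9,0,0,0,5.4],[0,0,-14,0,0,0,5.4],[0,0,-14,0,0,0,5.4]]'
python3 - <<'E'
from h import *
st=robot.read_state()
cv2.imwrite('pics/p_w.png',viewer.grab_frame('wrist'))
im=viewer.grab_frame('top');cv2.imwrite('pics/p_t.png',np.hstack([cv2.resize(im[150:245,270:380],None,fx=3.6,fy=3.6,interpolation=0),cv2.resize(im[150:245,425:525],None,fx=3.6,fy=3.6,interpolation=0)]))
go(.56,-.0085,.17,0)
E
```

```text
t: 21.92
ee_pos: [0.4857, -0.347, 0.1973]
ee_rot: [[0.042, 0.999, 0.007], [0.999, -0.042, -0.007], [-0.007, 0.007, -1.0]]
wrist_force: [1.5, 0.3, -0.5]
width: 0.0536
t 22.02 shift cm [33.93  6.23  2.18] rz 1.529 yaw 1.5288 tilt [ 0.0002 -0.0002] n>= 9.0 w 0.0539
```

View pics/p_w.png

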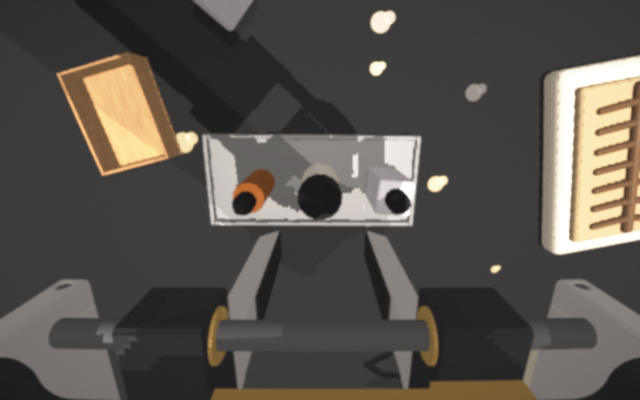

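View pics/p_t.png

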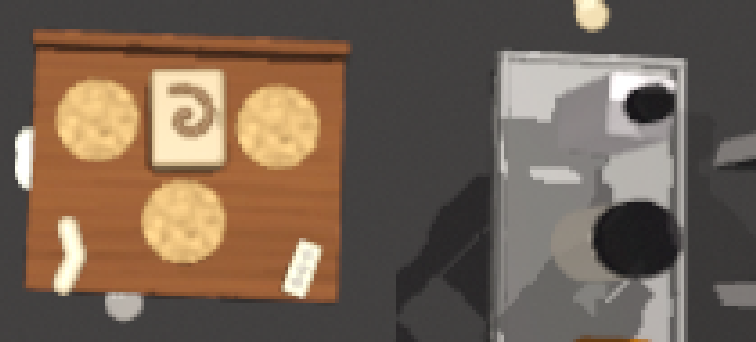

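```bash
python3 -m handwheel '[[3,0.6,0,0,0,0.17,7],[7,1.3,0,0,0,0.34,7],[12,2.2,0,0,0,0.51,7],[17,3.1,0.5,0,0,0.68,7],[22,4,1,0,0,0.85,7],[27,5,1.5,0,0,1.02,7],[31,5.7,2,0,0,1.19,7],[33.9,6.2,2.2,0,0,1.36,7],[33.9,6.2,2.2,0,0,1.53,7],[33.9,6.2,2.2,0,0,1.53,7],[33.9,6.2,2.2,0,0,1.53,7]]'
python3 - <<'E'
from h import *
st=robot.read_state()
im=viewer.grab_frame('wrist');cv2.imwrite('pics/q_w.png',cv2.resize(im[80:280,200:440],None,fx=3,fy=3))
print((proj(cam('wrist',st),[[.560,-.0085,.040]])-[200,80])*3)
go(.560,-.0085,.026,0)
E
```

```text
t: 23.4
ee_pos: [0.559, -0.009, 0.1687]
ee_rot: [[1.0, 0.001, -0.002], [0.001, -1.0, 0.0], [-0.002, -0.0, -1.0]]
wrist_force: [0.1, 0.3, -0.1]
width: 0.0696
[[364.46039708 350.58345389]]
t 23.45 shift cm [ 0.09 -0.06 14.31] rz 0.0 yaw 0.0 tilt [-0.0014  0.0003] n>= 3.0 w 0.0702
```

View pics/q_w.png

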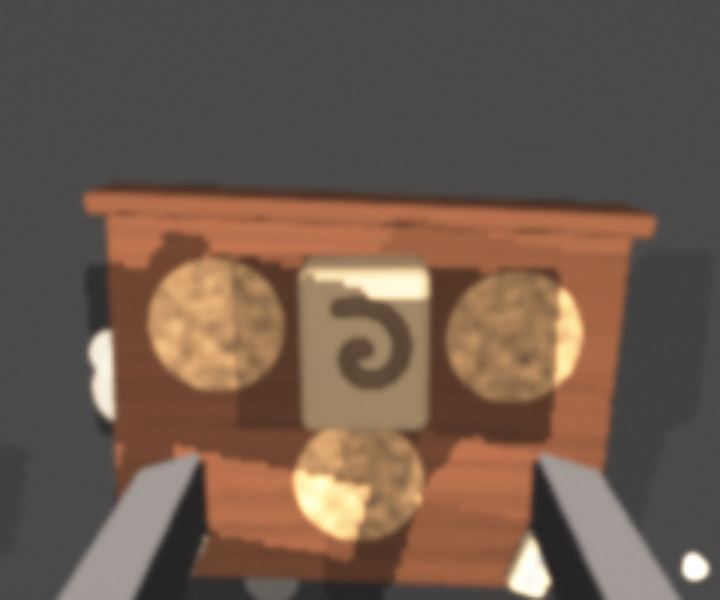

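```bash
python3 -m handwheel '[[0.1,-0.05,4,0,0,0,7],[0.1,-0.05,8,0,0,0,7],[0.1,-0.05,11,0,0,0,7],[0.1,-0.05,13,0,0,0,7],[0.1,-0.05,14.1,0,0,0,7],[0.1,-0.05,14.1,0,0,0,7],[0.1,-0.05,14.1,0,0,0,7]]' 25
python3 -m handwheel '[[0,0,0,0,0,0,4],[0,0,0,0,0,0,4],[0,0,0,0,0,0,4],[0,0,0,0,0,0,4]]'
python3 -m handwheel '[[0,0,-0.5,0,0,0,4],[0,0,-2,0,0,0,4],[0,0,-5,0,0,0,4],[0,0,-9,0,0,0,4],[0,0,-9,0,0,0,4]]'
python3 - <<'E'
from h import *
cv2.imwrite('pics/r_s.png',cv2.resize(viewer.grab_frame('scene')[85:245,185:385],None,fx=3.7,fy=3.7))
go(.4825,.3255,.12,0)
E
```

```text
t: 24.32
ee_pos: [0.5618, -0.0086, 0.0301]
ee_rot: [[1.0, -0.001, 0.002], [-0.001, -1.0, -0.0], [0.002, 0.0, -1.0]]
wrist_force: [0.0, 0.2, -0.3]
width: 0.07
t: 24.82
ee_pos: [0.561, -0.0083, 0.0293]
ee_rot: [[1.0, -0.001, 0.0], [-0.001, -1.0, 0.0], [0.0, -0.0, -1.0]]
wrist_force: [-1.0, 0.5, 2.3]
width: 0.0437
t: 25.45
ee_pos: [0.5635, -0.0089, 0.1233]
ee_rot: [[1.0, -0.001, 0.008], [-0.001, -1.0, -0.002], [0.008, 0.002, -1.0]]
wrist_force: [-0.4, 0.3, -2.1]
width: 0.044
t 25.5 shift cm [-7.97e+00 -3.34e+01  2.00e-02] rz -0.001 yaw -0.0011 tilt [ 0.0036 -0.0009] n>= 6.0 w 0.0438
```

View pics/r_s.png

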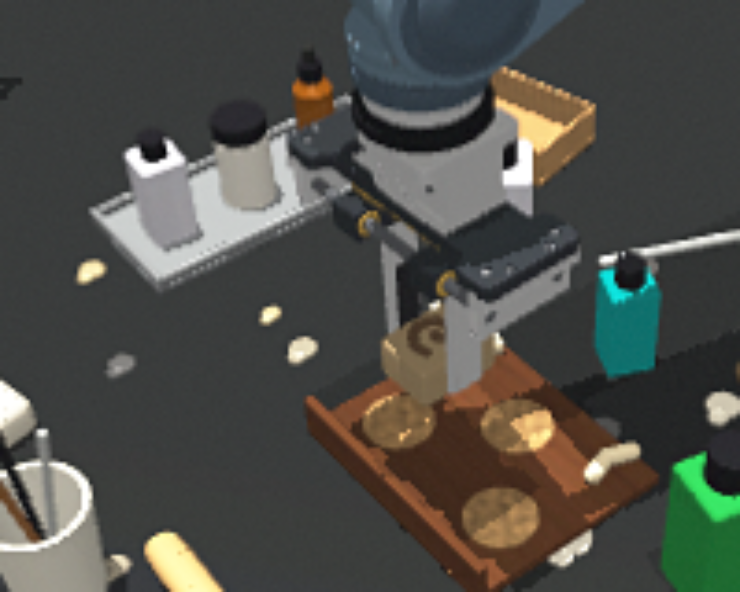

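```bash
python3 -m handwheel '[[-0.2,0,-5,0,0,0,4],[-0.2,0,-9,0,0,0,4],[-0.4,-2,-12.5,0,0,-0.17,4],[-1.4,-6,-13,0,0,-0.34,4],[-2.6,-11,-13,0,0,-0.51,4],[-3.8,-16,-13,0,0,-0.68,4],[-5,-21,-13,0,0,-0.85,4],[-6.2,-26,-13,0,0,-1.02,4],[-7.2,-30.5,-13,0,0,-1.19,4],[-7.9,-33.4,-13,0,0,-1.36,4],[-7.9,-33.4,-13,0,0,-1.53,4],[-7.9,-33.4,-13,0,0,-1.57,4],[-7.9,-33.4,-13,0,0,-1.57,4],[-7.9,-33.4,-13,0,0,-1.57,4]]'
python3 - <<'E'
from h import *
st=robot.read_state()
im=viewer.grab_frame('wrist');cv2.imwrite('pics/s_w.png',im)
print(proj(cam('wrist',st),[[.4825,.3255,.02]]))
go(.4825,.3255,.0393)
E
```

```text
t: 27.25
ee_pos: [0.4817, 0.3255, 0.2478]
ee_rot: [[0.003, 1.0, -0.002], [1.0, -0.003, -0.001], [-0.001, -0.002, -1.0]]
wrist_force: [0.5, 0.0, -1.2]
width: 0.0435
[[322.41712234 176.2509698 ]]
t 27.3 shift cm [1.000e-02 9.000e-02 2.088e+01] rz 0 yaw 1.5681 tilt [-0.0013 -0.0006] n>= 4.0 w 0.0435
```

View pics/s_w.png

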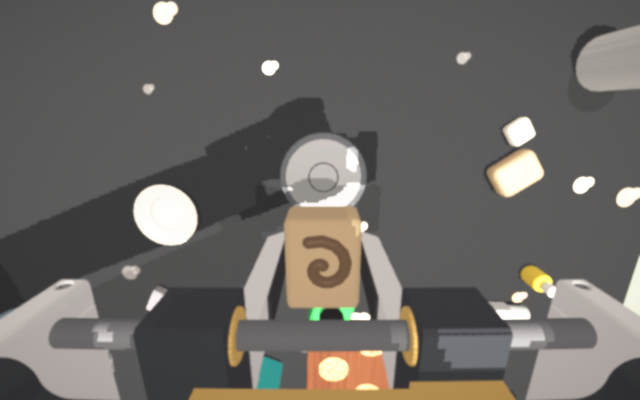

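```bash
python3 - <<'E'
from h import *
st=robot.read_state();cm=cam('wrist',st)
zt=st['ee_pos'][2]+.040-.0293
P=plane(cm,[[288,209],[357,209],[359,304],[286,306]],zt);print((P-st['ee_pos']).round(4),(P-st['ee_pos']).mean(0).round(4))
print(zt)
E
python3 -m handwheel '[[0,0.05,4,0,0,0,4],[0,0.05,9,0,0,0,4],[0,0.05,14,0,0,0,4],[0,0.05,17,0,0,0,4],[0,0.05,19,0,0,0,4],[0,0.05,20.3,0,0,0,4],[0,0.05,20.3,0,0,0,4],[0,0.05,20.3,0,0,0,4]]'
```

```text
[[-0.0173  0.0317  0.0107]
 [ 0.0199  0.0316  0.0107]
 [ 0.0229 -0.028   0.0107]
 [-0.0207 -0.0293  0.0107]] [0.0012 0.0015 0.0107]
0.2587999454298941
t: 28.3
ee_pos: [0.4837, 0.3262, 0.0473]
ee_rot: [[0.002, 1.0, 0.002], [1.0, -0.002, 0.001], [0.001, 0.002, -1.0]]
wrist_force: [-0.3, 0.3, -2.4]
width: 0.0438
```

```bash
python3 -m handwheel '[[0,0,0.2,0,0,0,4],[0,0,0.3,0,0,0,4],[0,0,0.3,0,0,0,4]]'
python3 -m handwheel '[[0,0,0.1,0,0,0,4],[0,0,0.25,0,0,0,4],[0,0,0.25,0,0,0,4]]'
```

```text
t: 28.68
ee_pos: [0.4827, 0.3258, 0.0431]
ee_rot: [[0.002, 1.0, 0.0], [1.0, -0.002, 0.0], [0.0, 0.0, -1.0]]
wrist_force: [-0.1, -0.1, -1.4]
width: 0.0438
t: 29.05
ee_pos: [0.4825, 0.3257, 0.0402]
ee_rot: [[0.002, 1.0, -0.0], [1.0, -0.002, -0.0], [-0.0, -0.0, -1.0]]
wrist_force: [-0.0, 0.3, -2.2]
width: 0.0438
```

```bash
python3 -m handwheel '[[0,0,0.1,0,0,0,4],[0,0,0.15,0,0,0,4],[0,0,0.15,0,0,0,4]]'
```

```text
t: 29.42
ee_pos: [0.4827, 0.3258, 0.0393]
ee_rot: [[0.002, 1.0, -0.0], [1.0, -0.002, -0.0], [-0.0, -0.0, -1.0]]
wrist_force: [-1.7, -0.4, 2.1]
width: 0.044
```

Contact on the stage; release, lift and look.

```bash
python3 -m handwheel '[[0,0,0,0,0,0,5],[0,0,0,0,0,0,6.5],[0,0,0,0,0,0,6.5],[0,0,-3,0,0,0,6.5],[0,0,-8,0,0,0,6.5],[0,0,-14,0,0,0,6.5],[0,0,-20,0,0,0,6.5],[0,0,-21,0,0,0,6.5],[0,0,-21,0,0,0,6.5]]'
python3 - <<'E'
from h import *
st=robot.read_state();cm=cam('wrist',st)
im=viewer.grab_frame('wrist');cv2.imwrite('pics/t_w.png',cv2.resize(im[100:300,200:440],None,fx=3,fy=3))
im=viewer.grab_frame('top')[140:290,120:540];cv2.imwrite('pics/t_t.png',cv2.resize(im,None,fx=1.9,fy=1.9))
print((proj(cm,[[.4825,.3255,.05],[.4825,.3255,.02]])-[200,100])*3)
go(.5623,.0472,.19)
go(.5577,-.0629,.19)
go(.4837,-.3452,.20)
E
```

```text
t: 30.55
ee_pos: [0.4827, 0.3258, 0.2491]
ee_rot: [[0.002, 1.0, 0.001], [1.0, -0.002, 0.0], [0.0, 0.001, -1.0]]
wrist_force: [-0.9, -0.4, -0.2]
width: 0.0649
[[363.50551968 244.18664303]
 [363.71861862 229.35614704]]
t 30.65 shift cm [-27.78   8.15   5.66] rz 0 yaw 1.5688 tilt [-0.0037 -0.0016] n>= 5.0 w 0.0653
t 30.65 shift cm [-38.79   7.71   5.68] rz 0 yaw 1.5688 tilt [-0.0037 -0.0016] n>= 7.0 w 0.0653
t 30.65 shift cm [-67.04   0.36   4.75] rz 0 yaw 1.5688 tilt [-0.0037 -0.0016] n>= 11.0 w 0.0653
```

View pics/t_w.png

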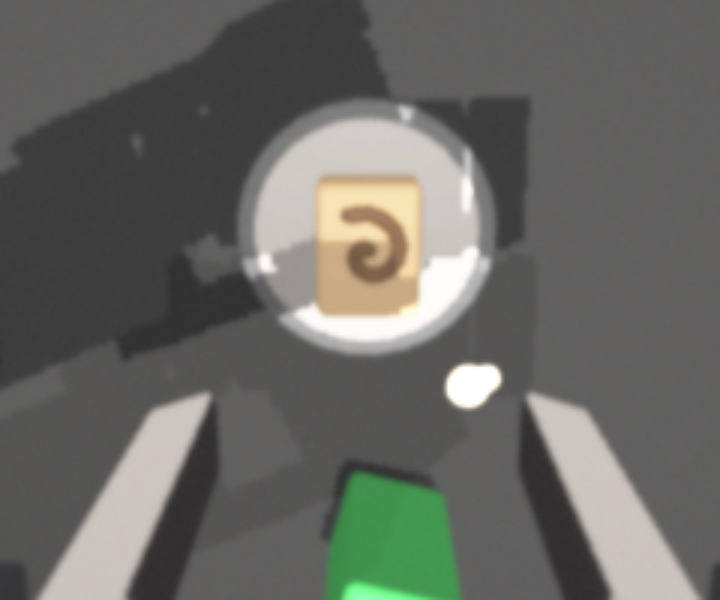

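View pics/t_t.png

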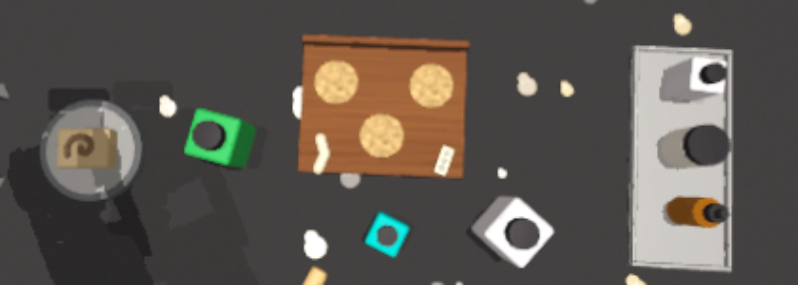

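```bash
python3 -m handwheel '[[-3,0,0,0,0,0.01,5.6],[-8,0,0,0,0,0.02,5.6],[-14,0,0,0,0,0.04,5.6],[-20,0,0,0,0,0.04,5.6],[-26,0,0,0,0,0.04,5.6],[-32,0,0,0,0,0.04,5.6],[-38,0.1,0,0,0,0.04,5.6],[-44,0.2,0,0,0,0.04,5.6],[-50,0.3,0,0,0,0.04,5.6],[-56,0.4,1,0,0,0.04,5.6],[-61,0.4,2,0,0,0.04,5.6],[-65,0.4,4,0,0,0.04,5.6],[-67,0.4,5,0,0,0.04,5.6],[-67,0.4,5,0,0,0.04,5.6],[-67,0.4,5,0,0,0.04,5.6]]'
python3 - <<'E'
from h import *
st=robot.read_state();cm=cam('wrist',st)
im=viewer.grab_frame('wrist');cv2.imwrite('pics/u_w.png',im)
print(proj(cm,[[.4837,-.3452,.082],[.4137,-.3423,.115]]))
go(.4837,-.3452,.0537,1.529)
E
```

```text
t: 32.52
ee_pos: [0.4856, -0.343, 0.1991]
ee_rot: [[0.041, 0.999, 0.0], [0.999, -0.041, 0.0], [0.0, 0.0, -1.0]]
wrist_force: [0.5, -0.4, 0.1]
width: 0.0555
[[319.3313412  201.8391597 ]
 [238.87500902 212.53436435]]
t 32.58 shift cm [-0.22 -0.21 14.59] rz 0.001 yaw 1.5303 tilt [ 0.0006 -0.0003] n>= 3.0 w 0.0561
```

View pics/u_w.png

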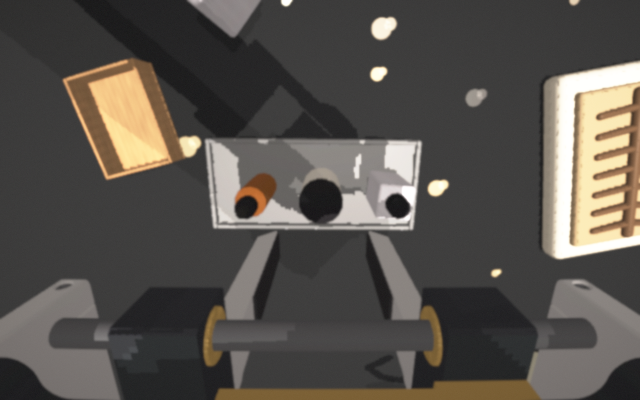

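```bash
python3 -m handwheel '[[-0.2,-0.2,4,0,0,0,5.6],[-0.2,-0.2,8,0,0,0,5.6],[-0.2,-0.2,11,0,0,0,5.6],[-0.2,-0.2,13.4,0,0,0,5.6],[-0.2,-0.2,14.5,0,0,0,5.6],[-0.2,-0.2,14.5,0,0,0,5.6],[-0.2,-0.2,14.5,0,0,0,5.6],[-0.2,-0.2,14.5,0,0,0,4],[-0.2,-0.2,14.5,0,0,0,4],[-0.2,-0.2,14.5,0,0,0,4],[-0.2,-0.2,14.5,0,0,0,4]]' 15
python3 - <<'E'
from h import *
go(.5623,.0472,.19); go(.5623,.0472,.0592,1.529)
E
```

```text
t: 33.95
ee_pos: [0.4836, -0.3466, 0.0549]
ee_rot: [[0.042, 0.999, 0.001], [0.999, -0.042, -0.001], [-0.001, 0.001, -1.0]]
wrist_force: [-0.6, 1.0, 5.9]
width: 0.044
t 33.95 shift cm [ 39.67   6.21 -13.54] rz 0 yaw 1.5287 tilt [ 0.0008 -0.0008] n>= 7.0 w 0.044
t 33.95 shift cm [39.68  6.2  -0.46] rz -0.0 yaw 1.5287 tilt [ 0.0008 -0.0008] n>= 7.0 w 0.044
```

```bash
python3 -m handwheel '[[0,0,-2,0,0,0,4],[0,0,-6,0,0,0,4],[0,0,-10,0,0,0,4],[1,0.2,-13.5,0,0,0,4],[4,0.6,-13.5,0,0,0,4],[8.5,1.3,-13.5,0,0,0,4],[13.5,2.1,-13.5,0,0,0,4],[18.5,2.9,-13.5,0,0,0,4],[23.5,3.7,-13.5,0,0,0,4],[28.5,4.5,-13.5,0,0,0,4],[33.5,5.2,-13.5,0,0,0,4],[37.5,5.9,-13.5,0,0,0,4],[39.6,6.2,-13.5,0,0,0,4],[39.6,6.2,-11,0,0,0,4],[39.6,6.2,-8,0,0,0,4],[39.6,6.2,-5,0,0,0,4],[39.6,6.2,-2.5,0,0,0,4],[39.6,6.2,-1,0,0,0,4],[39.6,6.2,-0.7,0,0,0,4],[39.6,6.2,-0.7,0,0,0,4]]'
python3 -m handwheel '[[0,0,0.1,0,0,0,4],[0,0,0.2,0,0,0,4],[0,0,0.2,0,0,0,4]]'
python3 - <<'E'
from h import *
cv2.imwrite('pics/v_s.png',cv2.resize(viewer.grab_frame('scene')[105:265,205:405],None,fx=3.7,fy=3.7))
go(.5623,.046,.0599)
E
```

```text
t: 36.45
ee_pos: [0.5624, 0.0468, 0.0618]
ee_rot: [[0.042, 0.999, 0.001], [0.999, -0.042, -0.0], [-0.0, 0.001, -1.0]]
wrist_force: [0.5, 0.9, -0.1]
width: 0.0435
t: 36.83
ee_pos: [0.5624, 0.0469, 0.0599]
ee_rot: [[0.042, 0.999, 0.001], [0.999, -0.042, -0.0], [-0.0, 0.001, -1.0]]
wrist_force: [-1.5, 0.7, 4.1]
width: 0.0436
t 36.88 shift cm [-0.09 -0.01 -0.  ] rz 0 yaw 1.5289 tilt [ 0.0012 -0.0001] n>= 1.0 w 0.0438
```

View pics/v_s.png

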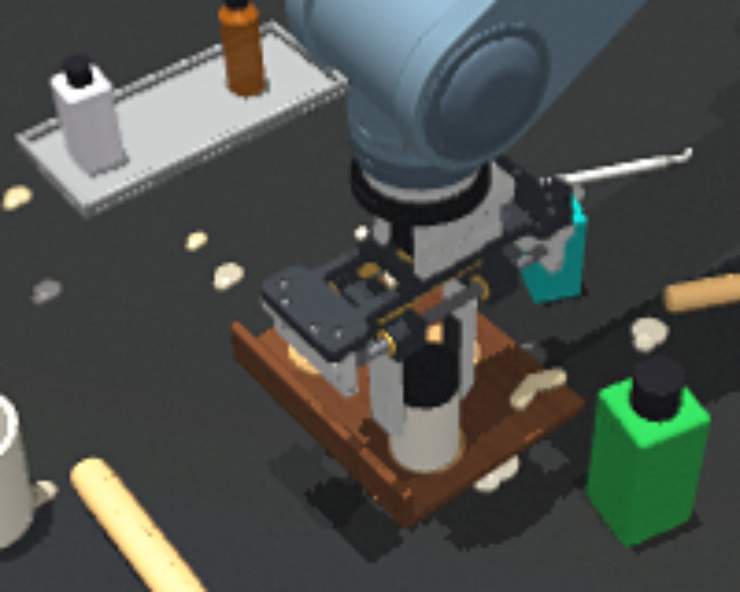

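Contact at the same spot. Release, rise, and head for the slim bottle.

```bash
python3 -m handwheel '[[0,0,0,0,0,0,5],[0,0,0,0,0,0,6],[0,0,0,0,0,0,6],[0,0,-3,0,0,0,6],[0,0,-8,0,0,0,6],[0,0,-13,0,0,0,6],[0,0,-14,0,0,0,6],[0,0,-14,0,0,0,6]]'
python3 - <<'E'
from h import *
go(.4137,-.3425,.20,1.529)
E
```

```text
t: 37.88
ee_pos: [0.5618, 0.0469, 0.1988]
ee_rot: [[0.042, 0.999, 0.0], [0.999, -0.042, -0.0], [-0.0, 0.0, -1.0]]
wrist_force: [-0.5, 0.2, -1.0]
width: 0.0599
t 37.88 shift cm [-39.53 -13.16  -0.12] rz -0.0 yaw 1.5288 tilt [ 0.0003 -0.0001] n>= 7.0 w 0.0599
```

```bash
python3 -m handwheel '[[-4,-0.5,0,0,0,0,5],[-9,-1.5,0,0,0,0,5],[-15,-4,0,0,0,0,5],[-21,-6.5,0,0,0,0,5],[-27,-9,0,0,0,0,5],[-33,-11,0,0,0,0,5],[-38,-12.7,0,0,0,0,5],[-39.5,-13.2,0,0,0,0,5],[-39.5,-13.2,0,0,0,0,5],[-39.5,-13.2,0,0,0,0,5]]'
python3 - <<'E'
from h import *
st=robot.read_state();cm=cam('wrist',st)
im=viewer.grab_frame('wrist');cv2.imwrite('pics/w_w.png',im)
print(proj(cm,[[.4137,-.3423,.115]]))
go(.4137,-.3425,.0519,1.529)
E
```

```text
t: 39.12
ee_pos: [0.4136, -0.3405, 0.1979]
ee_rot: [[0.04, 0.999, -0.001], [0.999, -0.04, 0.002], [0.002, -0.001, -1.0]]
wrist_force: [0.6, 0.1, 1.6]
width: 0.0501
[[321.31604347 212.62602893]]
t 39.17 shift cm [-2.100e-01  1.000e-02  1.464e+01] rz 0.002 yaw 1.5309 tilt [-0.0006  0.0012] n>= 3.0 w 0.0498
```

View pics/w_w.png

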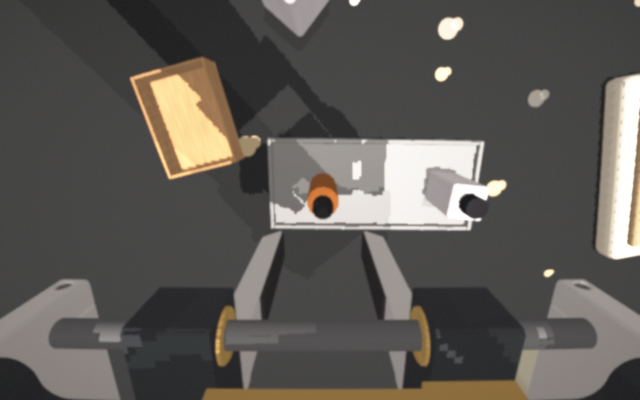

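```bash
python3 -m handwheel '[[-0.1,0,4,0,0,0,5],[-0.1,0,8,0,0,0,5],[-0.1,0,11,0,0,0,5],[-0.1,0,13.4,0,0,0,5],[-0.1,0,14.5,0,0,0,5],[-0.1,0,14.5,0,0,0,5],[-0.1,0,14.5,0,0,0,5],[-0.1,0,14.5,0,0,0,2.8],[-0.1,0,14.5,0,0,0,2.8],[-0.1,0,14.5,0,0,0,2.8],[-0.1,0,14.5,0,0,0,2.8]]' 12
python3 - <<'E'
from h import *
go(.5577,-.0629,.19,1.529)
E
```

```text
t: 40.55
ee_pos: [0.4135, -0.3436, 0.0545]
ee_rot: [[0.042, 0.999, 0.0], [0.999, -0.042, -0.001], [-0.001, 0.0, -1.0]]
wrist_force: [-1.0, 0.4, 3.9]
width: 0.0315
t 40.55 shift cm [ 28.64  13.23 -13.56] rz -0.0 yaw 1.5287 tilt [ 0.0004 -0.0007] n>= 6.0 w 0.0315
```

```bash
python3 -m handwheel '[[0,0,-2,0,0,0,2.8],[0,0,-6,0,0,0,2.8],[0,0,-10,0,0,0,2.8],[1,0.5,-13.5,0,0,0,2.8],[4,2,-13.5,0,0,0,2.8],[8,3.7,-13.5,0,0,0,2.8],[12.5,5.8,-13.5,0,0,0,2.8],[17,7.9,-13.5,0,0,0,2.8],[21.5,10,-13.5,0,0,0,2.8],[26,12,-13.5,0,0,0,2.8],[28.6,13.2,-13.5,0,0,0,2.8],[28.6,13.2,-11,0,0,0,2.8],[28.6,13.2,-8,0,0,0,2.8],[28.6,13.2,-5,0,0,0,2.8],[28.6,13.2,-2.5,0,0,0,2.8],[28.6,13.2,-1.1,0,0,0,2.8],[28.6,13.2,-0.8,0,0,0,2.8],[28.6,13.2,-0.8,0,0,0,2.8]]'
python3 -m handwheel '[[0,0,0.1,0,0,0,2.8],[0,0,0.2,0,0,0,2.8],[0,0,0.2,0,0,0,2.8]]'
python3 - <<'E'
from h import *
cv2.imwrite('pics/x_s.png',cv2.resize(viewer.grab_frame('scene')[105:265,205:405],None,fx=3.7,fy=3.7))
go(.5577,-.064,.0595)
E
```

```text
t: 42.8
ee_pos: [0.5577, -0.0632, 0.0626]
ee_rot: [[0.042, 0.999, 0.001], [0.999, -0.042, -0.0], [-0.0, 0.001, -1.0]]
wrist_force: [0.0, 0.7, -0.9]
width: 0.0319
t: 43.18
ee_pos: [0.5573, -0.0631, 0.0602]
ee_rot: [[0.042, 0.999, 0.0], [0.999, -0.042, -0.0], [-0.0, 0.0, -1.0]]
wrist_force: [0.0, -0.7, -1.2]
width: 0.0317
t 43.23 shift cm [-0.09  0.05  0.07] rz 0 yaw 1.5288 tilt [ 0.0003 -0.0001] n>= 1.0 w 0.0316
```

View pics/x_s.png

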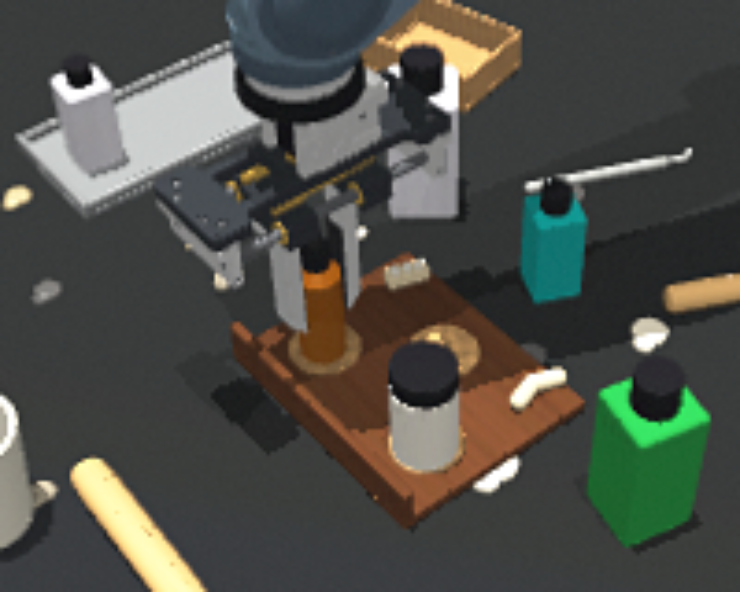

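```bash
python3 -m handwheel '[[0,0,0.1,0,0,0,2.8],[0,0,0.15,0,0,0,2.8],[0,0,0.15,0,0,0,2.8]]'
```

```text
t: 43.6
ee_pos: [0.5575, -0.0631, 0.0595]
ee_rot: [[0.042, 0.999, -0.0], [0.999, -0.042, -0.0], [-0.0, -0.0, -1.0]]
wrist_force: [-1.9, 1.8, 6.6]
width: 0.0317
```

```bash
python3 -m handwheel '[[0,0,0,0,0,0,4],[0,0,0,0,0,0,5],[0,0,0,0,0,0,5],[0,0,-3,0,0,0,5],[0,0,-8,0,0,0,5],[0,0,-13,0,0,0,5],[0,0,-14,0,0,0,5],[0,0,-14,0,0,0,5]]'
python3 - <<'E'
from h import *
go(.5593,-.3498,.19,-.0982)
E
```

```text
t: 44.6
ee_pos: [0.5572, -0.063, 0.1983]
ee_rot: [[0.042, 0.999, 0.0], [0.999, -0.042, -0.0], [-0.0, 0.0, -1.0]]
wrist_force: [-0.1, 0.3, -0.1]
width: 0.0501
t 44.6 shift cm [-28.64   1.42   0.84] rz 1.627 yaw 1.5288 tilt [ 0.0004 -0.0001] n>= 9.0 w 0.0501
```

```bash
python3 -m handwheel '[[-3,0.1,0,0,0,0.18,6],[-7,0.3,0,0,0,0.36,6],[-12,0.6,0,0,0,0.54,6],[-17,0.8,0,0,0,0.72,6],[-22,1.1,0,0,0,0.9,6],[-26,1.3,0,0,0,1.08,6],[-28.6,1.4,0,0,0,1.26,6],[-28.6,1.4,0,0,0,1.44,6],[-28.6,1.4,0,0,0,1.627,6],[-28.6,1.4,0,0,0,1.627,6],[-28.6,1.4,0,0,0,1.627,6]]'
python3 - <<'E'
from h import *
st=robot.read_state();cm=cam('wrist',st)
im=viewer.grab_frame('wrist');cv2.imwrite('pics/y_w.png',im)
print(proj(cm,[[.5593,-.3498,.097]]))
go(.5593,-.3498,.0525,-.0982)
E
```

```text
t: 45.98
ee_pos: [0.5586, -0.3488, 0.1968]
ee_rot: [[0.995, -0.095, -0.002], [-0.095, -0.995, 0.002], [-0.002, -0.002, -1.0]]
wrist_force: [0.5, -0.5, 0.5]
width: 0.0595
[[323.13046042 205.6216968 ]]
t 46.02 shift cm [ 0.08  0.1  14.48] rz 0.002 yaw -0.096 tilt [-0.0013  0.0012] n>= 3.0 w 0.0599
```

View pics/y_w.png

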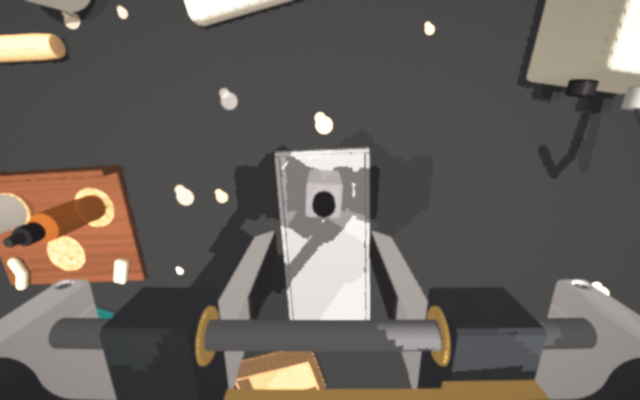

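```bash
python3 -m handwheel '[[0,0,4,0,0,0,6],[0,0,8,0,0,0,6],[0,0,11,0,0,0,6],[0,0,13.4,0,0,0,6],[0,0,14.4,0,0,0,6],[0,0,14.4,0,0,0,6],[0,0,14.4,0,0,0,6],[0,0,14.4,0,0,0,3.2],[0,0,14.4,0,0,0,3.2],[0,0,14.4,0,0,0,3.2],[0,0,14.4,0,0,0,3.2]]' 15
python3 - <<'E'
from h import *
go(.4985,-.0049,.19)
E
```

```text
t: 47.4
ee_pos: [0.5593, -0.3495, 0.0549]
ee_rot: [[0.995, -0.098, 0.0], [-0.098, -0.995, -0.0], [0.0, 0.0, -1.0]]
wrist_force: [-0.5, 0.1, 1.9]
width: 0.0362
t 47.4 shift cm [ -9.43 -33.69 -13.53] rz 0 yaw -0.0982 tilt [ 0.0004 -0.0003] n>= 7.0 w 0.0362
```

```bash
python3 -m handwheel '[[0,0,-3,0,0,0,3.2],[0,0,-7,0,0,0,3.2],[0,0,-11,0,0,0,3.2],[-0.6,-2,-13.5,0,0,0,3.2],[-1.7,-6,-13.5,0,0,0,3.2],[-3,-11,-13.5,0,0,0,3.2],[-4.5,-16,-13.5,0,0,0,3.2],[-5.9,-21,-13.5,0,0,0,3.2],[-7.3,-26,-13.5,0,0,0,3.2],[-8.6,-31,-13.5,0,0,0,3.2],[-9.4,-33.7,-13.5,0,0,0,3.2],[-9.4,-33.7,-12,0,0,0,3.2],[-9.4,-33.7,-9,0,0,0,3.2],[-9.4,-33.7,-6,0,0,0,3.2],[-9.4,-33.7,-3,0,0,0,3.2],[-9.4,-33.7,-1.2,0,0,0,3.2],[-9.4,-33.7,-0.8,0,0,0,3.2],[-9.4,-33.7,-0.7,0,0,0,3.2],[-9.4,-33.7,-0.7,0,0,0,3.2]]'
python3 -m handwheel '[[0,0,0.1,0,0,0,3.2],[0,0,0.2,0,0,0,3.2],[0,0,0.2,0,0,0,3.2]]'
```

```text
t: 49.78
ee_pos: [0.4995, -0.005, 0.0625]
ee_rot: [[0.995, -0.098, 0.002], [-0.098, -0.995, -0.0], [0.002, 0.0, -1.0]]
wrist_force: [-0.1, 0.1, -0.6]
width: 0.0366
t: 50.15
ee_pos: [0.499, -0.0048, 0.0599]
ee_rot: [[0.995, -0.098, 0.001], [-0.098, -0.995, -0.0], [0.001, 0.0, -1.0]]
wrist_force: [0.4, 0.0, 1.0]
width: 0.036
```

```bash
python3 -m handwheel '[[0,0,0.05,0,0,0,3.2],[0,0,0.05,0,0,0,3.2]]'
python3 -m handwheel '[[0,0,0,0,0,0,4.5],[0,0,0,0,0,0,6],[0,0,0,0,0,0,6],[0,0,-3,0,0,0,6],[0,0,-8,0,0,0,6],[0,0,-13,0,0,0,6],[0,0,-17,0,0,0,6],[-2,22,-17,0,0,0,6],[-2,22,-17,0,0,0,6],[-2,22,-17,0,0,0,6],[-2,22,-17,0,0,0,6],[-2,22,-17,0,0,0,6],[-2,22,-17,0,0,0,6]]'
python3 - <<'E'
from h import *
im=viewer.grab_frame('scene');cv2.imwrite('pics/z_s.png',cv2.resize(im[105:265,205:405],None,fx=3.7,fy=3.7))
im=viewer.grab_frame('top');cv2.imwrite('pics/z_full.png',im);cv2.imwrite('pics/z_t.png',cv2.resize(im[150:245,265:385],None,fx=6,fy=6,interpolation=cv2.INTER_NEAREST))
E
```

```text
t: 50.4
ee_pos: [0.4991, -0.0048, 0.0598]
ee_rot: [[0.995, -0.098, 0.0], [-0.098, -0.995, -0.0], [0.0, 0.0, -1.0]]
wrist_force: [-2.0, 0.2, 5.7]
width: 0.0365
t: 52.02
ee_pos: [0.4572, -0.2209, 0.2287]
ee_rot: [[0.995, -0.098, -0.0], [-0.098, -0.995, 0.001], [-0.0, -0.001, -1.0]]
wrist_force: [-0.5, -0.2, 0.3]
width: 0.0597
```

View pics/z_s.png

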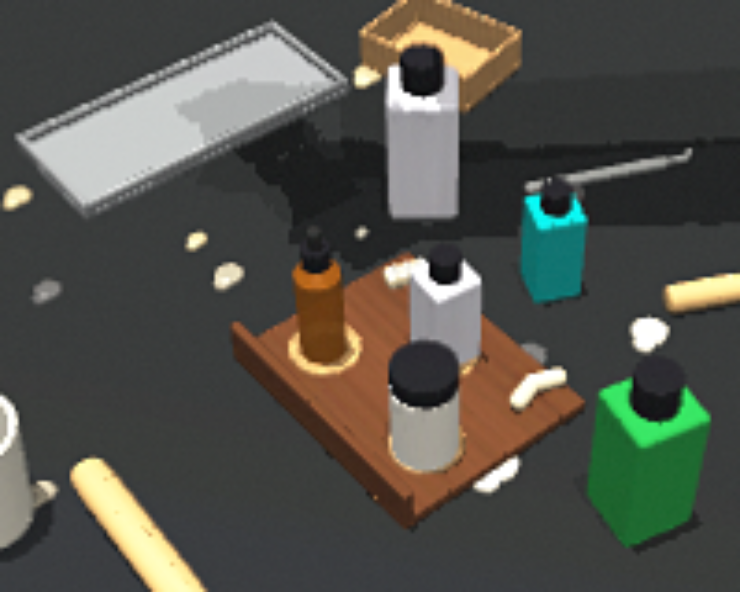

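View pics/z_t.png

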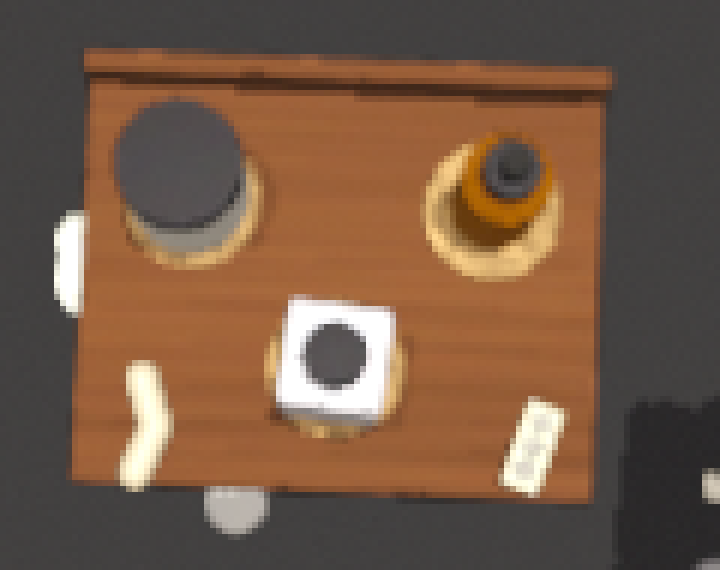

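View pics/z_full.png

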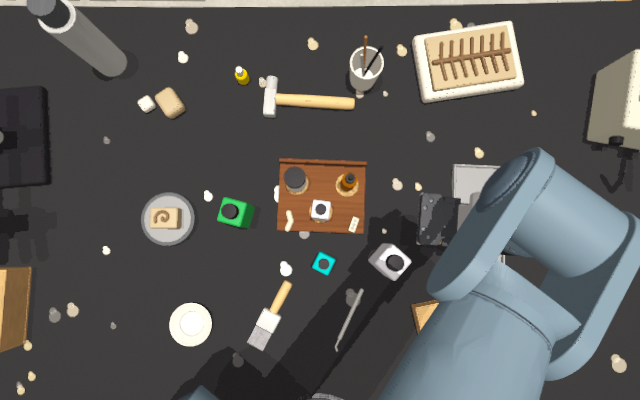

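```bash
python3 - <<'E'
from h import *
import cv2
cm=cam('top');im=cv2.imread('pics/z_full.png')
h=cv2.cvtColor(im,cv2.COLOR_BGR2HSV);m=cv2.inRange(h,(8,50,60),(30,255,255));m[:, :140]=0;m[:,200:]=0;m[:190]=0;m[250:]=0
n,l,s,c=cv2.connectedComponentsWithStats(m);i=1+s[1:,4].argmax();x,y,w,hh=s[i,:4];print(s[i],plane(cm,[[x+w/2-.5,y+hh/2-.5]],.045),'stage .4825 .3255')
st=robot.read_state();print(st['t'],st['joint_vel'].round(4),st['wrist_force'].round(2))
robot.hand_in()
E
```

```text
[150 207  32  22 650] [[0.48325388 0.31944607 0.045     ]] stage .4825 .3255
52.125 [ 0.0026 -0.0022 -0.0023 -0.0028 -0.0004 -0.0019] [-0.43 -0.27 -0.49]
the job is handed in; nothing more can be done
```

The job is handed in at t = 52 s, well inside the 141 s limit. The hand-in reports no verdict, so what follows rests on my own checks.

I moved the square bottle, then the slim bottle, then the jar into the side tray. The ammonite block then went onto the middle of the stage, and the jar, slim bottle and square bottle went back to their own marks.

- **Bottles and jar:** In the last pictures all three stand upright on their marks. Against the first top view, the jar is about 2–3 mm from where it stood, the slim bottle under about 2 mm, and the square bottle about the same place.
- **Bone pieces:** Neither shows any visible shift.
- **Fossil:** It looks flat on the stage. The two measurements of its offset from the stage centre disagree: about 2–3 mm from the wrist camera, and about 6 mm from a rough colour box in the top view whose edges include the block's side face. Both are inside the 15 mm limit.
- **Robot:** It is released and clear of everything, with a force reading of about zero. The highest force I saw in the end-of-move readings was about 14 N.

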